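# Nest the wash cups in their case and fasten the lid

### The job

Put the ink-wash cups away: turn the brass turnbutton off the lid of the wooden case, raise the lid, and nest all the cups upright one in another in a single pile standing in the seat ring inside, lowering each gently until it just rests so that none wedges tight. Then shut the lid and turn the turnbutton back square over its front edge, leaving the ink bottle, compass and pocket watch where they are.

Things in the scene. Friction and masses are not known exactly. Their poses are not given: they have to be found in the camera images.
- cup_white: white glazed wash cup, 44 mm tall, 70 g, open top; all cups are alike but for colour; may be absent (None). Origin: centre of underside, z up through the mouth. Foot 50 mm across, tapering out to 58 mm at 28 mm height; above that an upright collar 63 mm across runs to the rim: grip it there. Mouth 57 mm inside, tapering to 44 mm at the inside floor
- cup_blue: blue cup, as cup_white; may be absent. Resting in another cup under its own weight, a cup's foot stands about 18 mm above the other's foot (its rim 18 mm above the other's rim, its collar 2 mm clear of that rim); pressed in, it wedges
- cup_clay: terracotta-red cup, as cup_white; may be absent
- cup_green: grey-green cup, as cup_white; may be absent
- seat (a point): centre of the seat ring on the case's felt floor, 10 mm above the desk. Ring 8 mm high, 57 mm inside: a cup's foot stands in it. x to the hinge side, y along the hinge, z up. The case is a dark wooden box fixed to the desk, 160 (x) by 240 (y) mm outside, walls 8 mm, rim 112 mm above the desk; shut, it has 102 mm above the felt; four nested cups need 98 mm
- lid (a joint): the case's lid, a 10 mm board hinged along the top of the far (+x) wall: 0 = shut, grows as it is raised, 1.66 rad = fully open, a little past upright. The hinge is stiff: it stays where it is left and takes about 5 N at the handle. It cannot be raised while the turnbutton bars it
- lid_handle (a point): middle of the brass bar handle on the lid: round bar 9 mm thick, 90 mm long, parallel to the hinge, 36 mm off the lid's outer face on a post at each end; 158 mm above the desk when shut. The bar can turn between the fingers as the lid swings. Axes as the lid's: y along the bar, z out of the outer face
- lid_hinge (a point): centre of the hinge line, 112 mm above the desk; y axis along it. The shut lid reaches 160 mm from it towards its own -x; the handle bar lies 132 mm from it along the lid and 46 mm along its z
- button (a joint): the brass turnbutton on an upright pin on a ledge at the front middle of the case: 0 = across, its end over the lid's front edge; grows anticlockwise seen from above to 1.571 = parallel to that edge; clear of the lid from 1.2 rad on. Stays where it is left (friction 0.04 N m)
- button_grip (a point): the turnbutton's thumb piece, on its pin, 139 mm above the desk, 19 mm in front of the lid's front edge: a fin 36 mm long (this point's x axis, turns with the button), 9 mm thick (y), from 130 to 147 mm above the desk; below it the flat bar 62 by 13 mm, from 125 mm; ledge and shut lid are level at 122 mm
- ink_bottle: a bystander, to be left alone: square blue glass ink bottle with black cap, 47x46x56 mm; origin at the centre of its underside
- field_compass: a bystander, to be left alone: brass pocket compass, 60x73x16 mm; origin at the centre of its underside
- pocket_watch: a bystander, to be left alone: pocket watch, 47x68x12 mm; origin at the centre of its underside
Not all that is in view belongs to the job. Several things look just like the cup_white: the one meant starts farthest to the robot's left.

How it is judged:
By the outcome, as a careful person would: the job done as asked, in the order asked, and still so for the second after the job is handed in, with the robot touching nothing.
Of cup_white, cup_blue, cup_clay, cup_green only 3 to 4 are there at a start; the rules pass over those that are not, and their reading is None.
At some moment in a run one of cup_white, cup_blue, cup_clay, cup_green may be knocked a few centimetres aside while the robot is not near it.
It also fails if it takes over 210 s, if anything falls off the work surface, if the arm or the gripper's body presses on something with over 40 N, if the wrist force passes 120 N, or if a joint passes its speed limit or range.

### The arm

A 6-joint arm with a two-finger parallel gripper is mounted at the origin on the work surface; the furniture and walls round the work are solid. World frame = base frame: x ahead of the robot, y to its left, z up, the work surface at z = 0. Lengths are in m, angles in degrees, forces in N, time in s.
With the tool pointing down it reaches from about 0.25 to 0.725 m from the base axis. Payload 9.7 kg.
Tool frame: the origin (TCP) lies at the centre of the arm's flange, where the gripper is bolted on; the fingertips stand 173 mm ahead of it and the grasp point (between the pads) lies 155 mm ahead of it; z points along the fingers, y is the line along which they close (so a half turn about z gives the same grasp; the last joint's range is limited). The gripper opens to 85 mm and grips with 20 to 120 N. Pads are 22 mm wide; open, the fingers measure 114 mm over their backs; the gripper's body (76 mm by 85 mm) begins 54 mm behind the grasp point. The pads swing forward as they close: fully open they stand 13 mm farther back than shut.
Start: joints at [71.161, 4.979, 10.078, 95.1, 0, 90], TCP at [0.178, 0.521, 0.405] pointing down, gripper open.
Joint ranges: [-179.16, 179.16], [-48.56, 103.87], [-65.8, 70.77], [-126.05, 130.52], [-82.76, 87.17], [-180, 180]. Speed limits (degrees/s): [127.2, 127.2, 147.25, 180, 180, 180].

### API

Orientations are given as [roll, pitch, yaw] about the fixed x, y, z axes, in that order (R = Rz(yaw) Ry(pitch) Rx(roll)).
In Python, from workcell import monitor, camera, get_calibration, bot gives the robot as it stands.
- The arm moves only by the tool carry_out, never from a script. Its argument "targets" is text: rows parted by semicolons, each of 7 numbers parted by spaces: the shift along the tool's x, y, z in units of 0.04 m (1.0 is 0.04 m), then the turn, a rotation vector about the tool's x, y, z in units of 0.1 rad (1.0 is 0.1 rad), then the opening, from -1 (shut) to 1 (fully open), so that 0 is half open. A call has exactly 8 rows; each row shifts and turns the commanded pose from where the row before left it, along the tool's axes as they then stand; what a row does not reach is not made up. A row lasts 1/12 s, in which the tool goes at most 41.7 mm and 7.16 degrees, less where a joint would pass 70% of its speed; a pose out of reach is approached as far as the arm can. A call with a number of a shift or a turn outside -1 to 1 is refused whole. A call with a gripper value outside its range is refused whole. The fingers move at their own pace and stop on an object; "newtons" is the grip in N (left out, the last holds). Time passes only in rows, so rows that do not move let the fingers close, or fill a call up. It gives the time, the measured TCP pose, the force, the opening and the grip force at its end, in the units of the state.
- monitor.get_obs(): the state, without advancing time (a new reading comes with each control period).
- camera(name): name is "scene" or "side" or "wrist"; returns the picture (384x512x3 uint8, red, green, blue); there is no depth.
- get_calibration(name): a dict with "fx", "fy", "cx", "cy" (pixels), "view" (4x4, takes a point from world to camera coordinates). Camera axes: x right, y down, z forward; pixel columns grow to the right and rows downward; lengths in m; the calibration is good to about 2 mm. A picture is of the moment at which its call begins: read the wrist's pose just before it. get_calibration takes no time and is no camera call; for the wrist camera it gives the pose at the moment of the call.
- bot.job_done(): hands the job in; it is judged then, once.
The state is a dict: "time": time; "q": joint angles; "qd": joint speeds; "joint_efforts": joint torques, N m; "ee_pos": TCP position; "tcp_rot": TCP orientation; "wrist_force": force on the tool from outside, world axes, zero at the start; "torque": the same for the moment, N m; "opening": finger opening in m; "grasp_force": force on a finger pad.
Only numpy, scipy, OpenCV 4.12 (cv2) and the standard library are available. Lean on these libraries where they do the work, as an engineer would, in place of code of your own. Each camera call takes 0.05 s, during which the arm holds its last target. There are 200 camera calls.

## Working session

There is one attempt and no reset: what is moved stays moved. The work goes in short steps, Python scripts to look and compute and a tool call to move; the robot and the scene stay as the last step left them, time stands still between calls to the robot, and variables do not carry over. Pictures are saved under pics/ and viewed, at most 14 in all, crops included, and the job is handed in when it is done.

Besides the shell and the picture viewer there is one more tool, called after ">>>" by a JSON object that holds its "api" and its "payload". carry_out: Moves the arm, as the interface text tells. Shifts and turns lie within -1 to 1; 1 stands for 0.04 m of shift or 0.1 rad of turn. Its arguments: {"type":"object","properties":{"targets":{"type":"string"},"newtons":{"type":"number"}},"required":["targets"]}

```bash
mkdir -p pics; ls; python3 - <<'E'
from workcell import monitor, camera, get_calibration
import cv2, numpy as np
print(monitor.get_obs())
for n in ("scene","side","wrist"):
    c=get_calibration(n); print(n,{k:np.round(v,4).tolist() for k,v in c.items()})
ims=[camera(n)[:,:,::-1] for n in ("scene","side")]
for n,i in zip(("scene","side"),ims): cv2.imwrite(f"pics/{n}0_raw.png",i); cv2.imwrite(f"pics/{n}0.png",cv2.resize(i,(800,600),interpolation=cv2.INTER_CUBIC))
E
```

```text
pics
{'time': 0.0, 'q': array([ 7.11605634e+01,  5.01163873e+00,  1.00321948e+01,  9.50986840e+01,
       -1.15026818e-03,  8.99995941e+01]), 'qd': array([ 0.00235908, -0.01063849,  0.02096325,  0.05218427,  0.12395291,
       -0.0167218 ]), 'joint_efforts': array([-3.61902792e-03, -5.20390034e+01,  4.64804614e+01,  1.66705210e-02,
        1.23076350e-05, -8.32999962e-07]), 'ee_pos': array([0.17760675, 0.52053475, 0.4039575 ]), 'tcp_rot': array([-1.79921872e+02,  1.14971370e-03,  1.61160971e+02]), 'wrist_force': array([-0.38360105,  0.52687166,  0.87405702]), 'torque': array([0.05083138, 0.00939126, 0.03393868]), 'grasp_force': 0.0, 'opening': 0.08549800550258659}
scene {'fx': 419.3727, 'fy': 419.3727, 'cx': 256.538, 'cy': 198.1715, 'view': [[0.8939, -0.4483, -0.0006, -0.4759], [-0.2821, -0.5614, -0.778, 0.171], [0.3484, 0.6956, -0.6283, 1.361], [0.0, 0.0, 0.0, 1.0]]}
side {'fx': 392.867, 'fy': 392.867, 'cx': 258.2713, 'cy': 179.6555, 'view': [[-0.9768, -0.2132, 0.0204, 0.4363], [-0.1217, 0.4741, -0.872, 0.2094], [0.1762, -0.8543, -0.489, 1.3549], [0.0, 0.0, 0.0, 1.0]]}
wrist {'fx': 285.4704, 'fy': 285.4704, 'cx': 255.8236, 'cy': 190.5256, 'view': [[0.3236, 0.9462, -0.0014, -0.5491], [0.9093, -0.3106, 0.2771, -0.0366], [0.2618, -0.0909, -0.9608, 0.3789], [0.0, 0.0, 0.0, 1.0]]}
```

View pics/scene0.png

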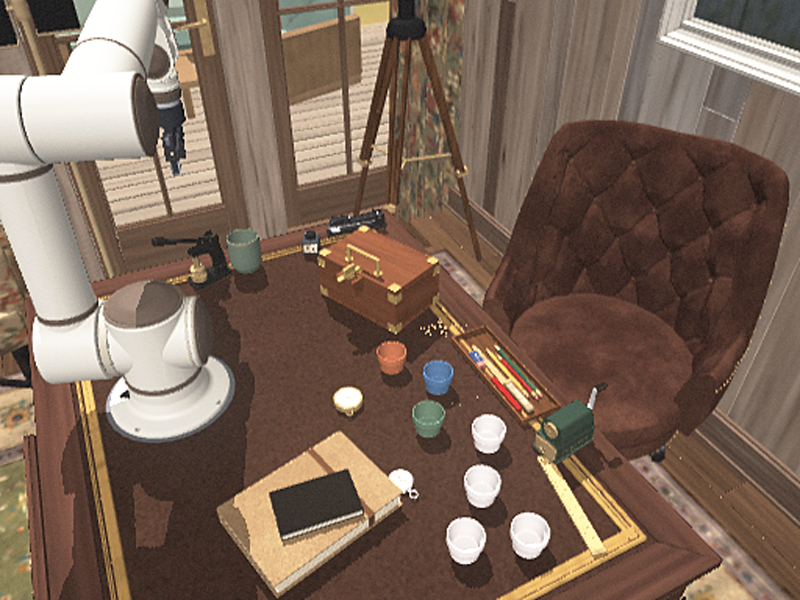

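View pics/side0.png

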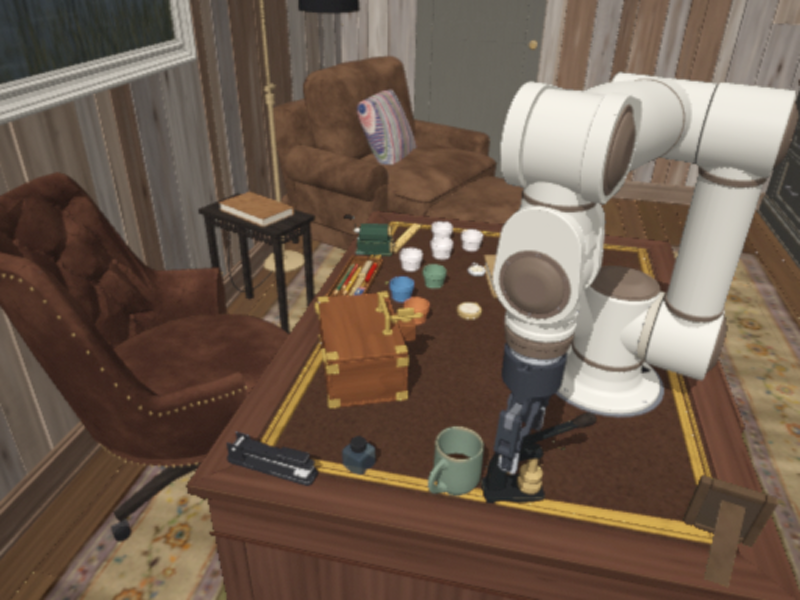

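Scene: case with its lid top around (380,262), turnbutton near (346,273); clay (391,357), blue (438,378), green (429,420). Four identical white cups sit at (489,432), (482,486), (466,540) and (530,535). I'll enlarge to measure and confirm which one is farthest left (+y).

```bash
cat > h.py <<'E'
import numpy as np, cv2
from workcell import monitor, camera, get_calibration
def ray(c,px):
    V=c["view"]; R=V[:3,:3]; t=V[:3,3]
    d=R.T@np.array([(px[0]-c["cx"])/c["fx"],(px[1]-c["cy"])/c["fy"],1]); return -R.T@t,d
def onz(c,px,z):
    o,d=ray(c,px); return o+d*(z-o[2])/d[2]
def proj(c,P):
    P=np.atleast_2d(P); q=P@c["view"][:3,:3].T+c["view"][:3,3]
    return np.c_[q[:,0]/q[:,2]*c["fx"]+c["cx"],q[:,1]/q[:,2]*c["fy"]+c["cy"]]
E
python3 - <<'E'
from h import *
c=get_calibration("scene")
for n,p in dict(w1=(489,424),w2=(482,476),w3=(466,531),w4=(530,525),clay=(391,351),blue=(438,370),green=(429,411)).items():
    print(n,onz(c,np.array(p)*.64,.044).round(3))
for p in [(319,258),(365,228),(439,262),(395,292)]: print('lid',onz(c,np.array(p)*.64,.122).round(3))
im=cv2.imread("pics/scene0_raw.png")
a=cv2.resize(im[140:215,195:290],None,fx=6,fy=6,interpolation=cv2.INTER_CUBIC)   # 570x450
b=cv2.resize(im[212:367,225:365],None,fx=3.8,fy=3.8,interpolation=cv2.INTER_CUBIC)
cv2.imwrite("pics/case.png",a); cv2.imwrite("pics/cups.png",b); print(a.shape,b.shape)
E
```

```text
w1 [ 0.518 -0.4    0.044]
w2 [ 0.442 -0.495  0.044]
w3 [ 0.362 -0.575  0.044]
w4 [ 0.461 -0.613  0.044]
clay [ 0.441 -0.135  0.044]
blue [ 0.503 -0.23   0.044]
green [ 0.432 -0.321  0.044]
lid [0.395 0.151 0.122]
lid [0.545 0.223 0.122]
lid [0.637 0.012 0.122]
lid [ 0.496 -0.045  0.122]
(450, 570, 3) (589, 532, 3)
```

View pics/case.png

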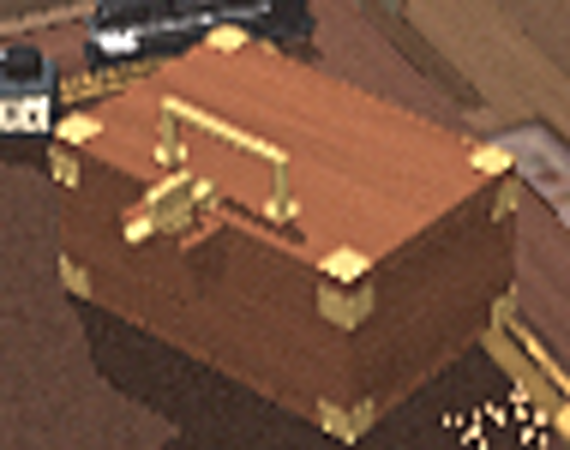

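View pics/cups.png

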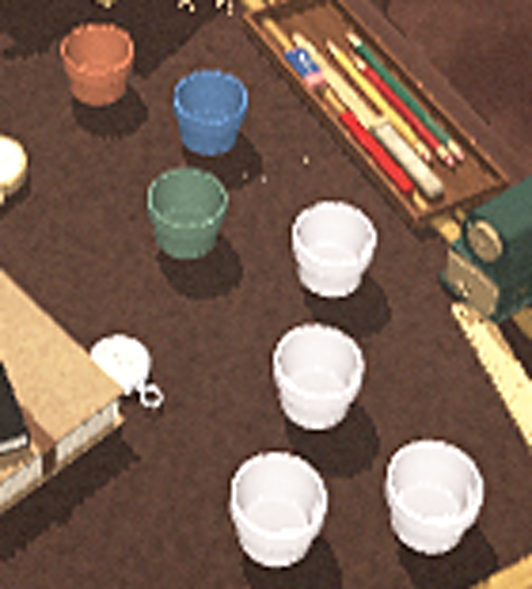

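Candidates in scene pixels: w1 (489,432) at y=-0.40, w2 (482,486) at y=-0.50, w3 (466,540) at y=-0.58 and w4 (530,535) at y=-0.61. Farthest left is w1, which the crop confirms (upper one, crop (333,250)). The case crop shows the lid corners at (57,138), (225,28), (515,160) and (345,275), the button across at (168,205), and handle bar ends at (168,102) and (287,157). Next I fit the case pose.

```bash
cat >> h.py <<'E'
def case_pts(p,L):
    x,y,a=p; c,s=np.cos(a),np.sin(a); L=np.atleast_2d(L)
    return np.c_[x+c*L[:,0]-s*L[:,1], y+s*L[:,0]+c*L[:,1], L[:,2]]
E
python3 - <<'E'
from h import *
from scipy.optimize import least_squares
c=get_calibration("scene")
# local: origin case centre, x to hinge
L=np.array([[-.08,.12,.122],[.08,.12,.122],[.08,-.12,.122],[-.08,-.12,.122],[-.08,-.12,0],[-.08,.12,0],[-.052,.045,.158],[-.052,-.045,.158],[-.099,0,.139]])
px=np.array([(57,136),(228,27),(515,160),(346,272),(350,440),(70,292),(168,102),(287,157),(168,205)])/6+np.array([195,140])-.4
f=lambda p:(proj(c,case_pts(p,L))-px).ravel()
r=least_squares(f,[.52,.085,-.43],loss='soft_l1'); print(r.x,np.degrees(r.x[2]),f(r.x).reshape(-1,2).round(1).tolist())
print(case_pts(r.x,[[-.099,0,.139],[-.052,0,.158],[0,0,.01],[.08,0,.112]]).round(4))
cs=get_calibration("side"); im=cv2.imread("pics/side0_raw.png")
q=proj(cs,case_pts(r.x,L)); print(q.round(0).tolist())
im=im[180:270,195:285]; im=cv2.resize(im,None,fx=6,fy=6,interpolation=cv2.INTER_CUBIC)
for u in q: cv2.circle(im,tuple(int(v) for v in ((u-[195,180]+.5)*6)),3,(0,255,0),-1)
cv2.imwrite("pics/case_s.png",im)
E
```

```text
[0.52204841 0.09819694 0.41103489] 23.550564177301588 [[-0.9, -1.0], [-0.2, -0.4], [0.9, -0.2], [0.6, 1.6], [0.2, 0.7], [-0.6, -0.7], [0.1, 0.5], [-0.9, 0.4], [0.5, -1.9]]
[[0.4313 0.0586 0.139 ]
 [0.4744 0.0774 0.158 ]
 [0.522  0.0982 0.01  ]
 [0.5954 0.1302 0.112 ]]
[[261.0, 224.0], [210.0, 229.0], [204.0, 189.0], [248.0, 186.0], [248.0, 214.0], [261.0, 255.0], [248.0, 202.0], [244.0, 188.0], [260.0, 199.0]]
```

View pics/case_s.png

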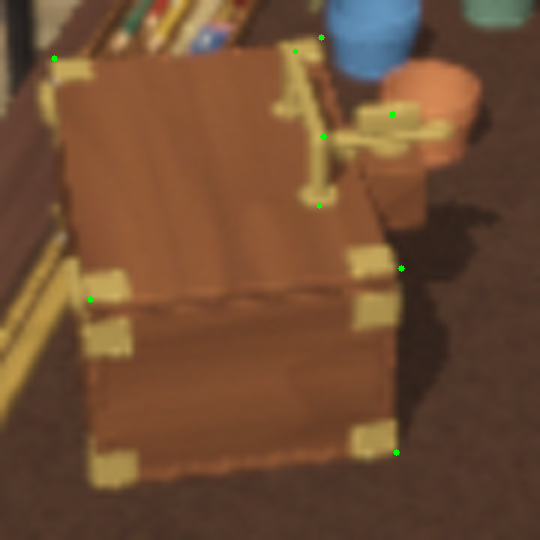

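The side crop shows the projected fit within 1–3 px: corners seen at (397,250), (88,303), (55,62), (398,455), and fin top centre (388,112). I'll do a joint fit with both cameras.

```bash
python3 - <<'E'
from h import *
from scipy.optimize import least_squares
c=get_calibration("scene"); cs=get_calibration("side")
L=np.array([[-.08,.12,.122],[.08,.12,.122],[.08,-.12,.122],[-.08,-.12,.122],[-.08,-.12,0],[-.08,.12,0],[-.052,.045,.158],[-.052,-.045,.158],[-.099,0,.139]])
px=np.array([(57,134),(228,27),(515,160),(346,268),(350,440),(70,292),(168,102),(287,157),(168,203)])/6+np.array([195,140])-.4
Ls=np.array([[-.08,.12,.122],[.08,.12,.122],[.08,-.12,.122],[-.08,.12,0],[.08,.12,0],[-.052,.045,.158],[-.052,-.045,.158],[-.099,0,.139]])
ps=np.array([(398,252),(86,303),(55,62),(398,455),(92,485),(318,130),(291,48),(389,118)])/6+np.array([195,180])-.5
f=lambda p:np.r_[(proj(c,case_pts(p,L))-px).ravel(),(proj(cs,case_pts(p,Ls))-ps).ravel()]
r=least_squares(f,[.52,.098,.41],loss='soft_l1'); print(r.x,np.degrees(r.x[2]),f(r.x).reshape(-1,2).round(1).tolist())
print(case_pts(r.x,[[-.099,0,.139],[-.052,0,.158],[0,0,.01],[.08,0,.112]]).round(4))
E
```

```text
[0.52316362 0.09876726 0.40857614] 23.40968845211617 [[-0.7, -0.8], [0.1, -0.5], [1.1, -0.4], [0.7, 2.1], [0.3, 0.5], [-0.3, -0.9], [0.3, 0.3], [-0.7, 0.3], [0.7, -1.7], [0.1, 2.8], [0.2, -0.6], [-0.4, -0.5], [-0.8, -0.3], [0.8, 0.2], [0.5, 1.2], [0.5, 0.7], [0.2, -0.4]]
[[0.4323 0.0594 0.139 ]
 [0.4754 0.0781 0.158 ]
 [0.5232 0.0988 0.01  ]
 [0.5966 0.1306 0.112 ]]
```

>>> {"api": "carry_out", "payload": {"targets": "0 0 0 0 0 -0.92 1; 0 0 0 0 0 -0.92 1; 0 0 0 0 0 -0.92 1; 0 0 0 0 0 -0.92 1; 0 0 0 0 0 -0.92 1; 0 0 0 0 0 -0.92 1; 0 0 0 0 0 -0.92 1; 0 0 0 0 0 -0.93 1"}}

```text
time: 0.77
ee_pos: [0.1776, 0.5205, 0.4043]
tcp_rot: [-180.0, -0.0, -156.4]
wrist_force: [-0.2, 0.7, 0.4]
opening: 0.0859
grasp_force: 0.0
```

>>> {"api": "carry_out", "payload": {"targets": "-0.08 -0.82 0 0 0 0 1; -0.08 -0.82 0 0 0 0 1; -0.08 -0.82 0 0 0 0 1; -0.08 -0.82 0 0 0 0 1; -0.08 -0.82 0 0 0 0 1; -0.08 -0.82 0 0 0 0 1; -0.08 -0.82 0 0 0 0 1; -0.08 -0.82 0 0 0 0 1"}}

```text
time: 1.43
ee_pos: [0.3056, 0.2884, 0.4044]
tcp_rot: [-180.0, -0.0, -156.6]
wrist_force: [0.4, -1.1, 0.0]
opening: 0.0856
grasp_force: 0.0
```

>>> {"api": "carry_out", "payload": {"targets": "-0.08 -0.82 0 0 0 0 1; -0.08 -0.82 0 0 0 0 1; -0.08 -0.82 0 0 0 0 1; -0.08 -0.82 0 0 0 0 1; -0.08 -0.82 0 0 0 0 1; -0.08 -0.82 0 0 0 0 1; -0.08 -0.82 0 0 0 0 1; -0.08 -0.82 0 0 0 0 1"}}

```text
time: 2.1
ee_pos: [0.4333, 0.0575, 0.4045]
tcp_rot: [180.0, -0.0, -156.6]
wrist_force: [-0.0, 0.7, -0.6]
opening: 0.0853
grasp_force: 0.0
```

```bash
cat >> h.py <<'E'
from scipy.spatial.transform import Rotation as Ro
def togo(pos,yaw):
    s=monitor.get_obs(); R=Ro.from_euler('xyz',s['tcp_rot'],degrees=True)
    G=Ro.from_euler('xyz',[180,0,yaw],degrees=True)
    print('t %.2f'%s['time'],'pos',s['ee_pos'].round(4),'rpy',s['tcp_rot'].round(1),'F',s['wrist_force'].round(1),'open %.4f'%s['opening'])
    print('units shift(goal axes)',(G.inv().apply(np.array(pos)-s['ee_pos'])/.04).round(2),'turn',((R.inv()*G).as_rotvec()/.1).round(2))
def wrist(name):
    c=get_calibration("wrist"); im=camera("wrist")[:,:,::-1]; np.save(f"pics/{name}.npy",c,allow_pickle=True)
    cv2.imwrite(f"pics/{name}.png",cv2.resize(im,(800,600),interpolation=cv2.INTER_CUBIC)); return c
def wcal(name): return np.load(f"pics/{name}.npy",allow_pickle=True).item()
E
python3 - <<'E'
from h import *
togo([.4323,.0594,.404],203.4)
c=wrist("w0")
p=[.52316,.09877,.40858]
print((proj(c,case_pts(p,[[-.099,0,.147],[-.052,.045,.158],[-.052,-.045,.158],[-.08,.12,.122],[-.08,-.12,.122]]))/.64).round(0).tolist())
E
```

```text
t 2.10 pos [0.4333 0.0575 0.4045] rpy [ 180.    -0.  -156.6] F [-0.   0.7 -0.6] open 0.0853
units shift(goal axes) [0.   0.05 0.01] turn [ 0. -0. -0.]
[[405.0, 305.0], [489.0, 395.0], [322.0, 395.0], [606.0, 323.0], [204.0, 324.0]]
```

View pics/w0.png

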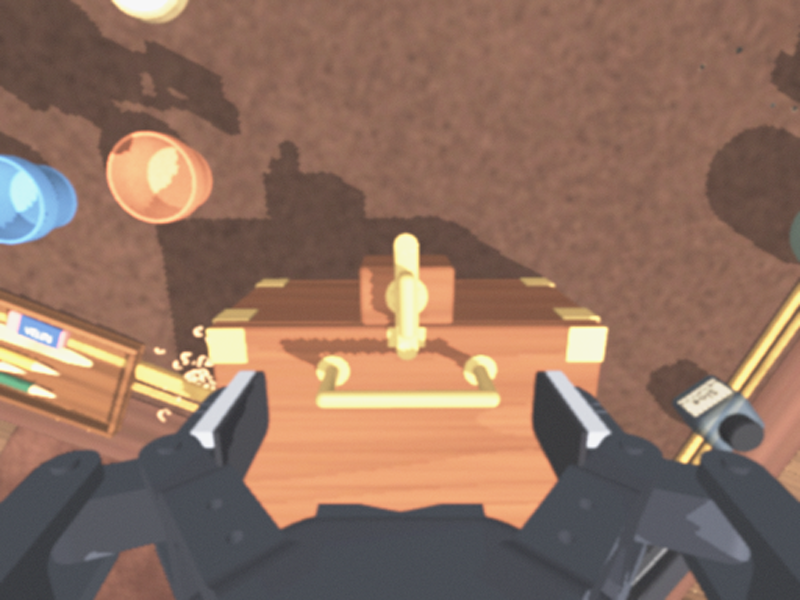

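The wrist view confirms the fit: button across at (406,300), handle bar from (317,399) to (500,399), lid corners at x 207 and 607, about 1 mm from prediction. I'll go down and grip the fin.

>>> {"api": "carry_out", "payload": {"targets": "0 0.02 0.31 0 0 0 0; 0 0.02 0.31 0 0 0 0; 0 0.02 0.31 0 0 0 0; 0 0.02 0.31 0 0 0 0; 0 0 0.31 0 0 0 0; 0 0 0.31 0 0 0 0; 0 0 0.31 0 0 0 0; 0 0 0.33 0 0 0 0", "newtons": 30}}

```text
time: 2.82
ee_pos: [0.4316, 0.0621, 0.3037]
tcp_rot: [180.0, -0.0, -156.6]
wrist_force: [1.2, -0.6, -0.3]
opening: 0.0428
grasp_force: 0.0
```

>>> {"api": "carry_out", "payload": {"targets": "0 0 0 0 0 0 -0.5; 0 0 0 0 0 0 -0.6; 0 0 0 0 0 0 -0.7; 0 0 0 0 0 0 -0.8; 0 0 0 0 0 0 -0.9; 0 0 0 0 0 0 -1; 0 0 0 0 0 0 -1; 0 0 0 0 0 0 -1"}}

```text
time: 3.48
ee_pos: [0.432, 0.0615, 0.3054]
tcp_rot: [-179.8, 0.0, -156.7]
wrist_force: [2.1, -8.2, -1.2]
opening: 0.008
grasp_force: 30.8
```

>>> {"api": "carry_out", "payload": {"targets": "0 0 0 0 0 0 -1; 0 0 0 0 0 0 -1; 0 0 0 0 0 0 -1; 0 0 0 0 0 0 -1; 0 0 0 0 0 0 -1; 0 0 0 0 0 0 -1; 0 0 0 0 0 0 -1; 0 0 0 0 0 0 -1"}}

```text
time: 4.15
ee_pos: [0.432, 0.0615, 0.3055]
tcp_rot: [-179.8, 0.0, -156.6]
wrist_force: [2.3, -7.7, -2.2]
opening: 0.0079
grasp_force: 30.8
```

>>> {"api": "carry_out", "payload": {"targets": "0 -0.03 0 0 0 0 -1; 0 0 0 0 0 0 -1; 0 0 0 0 0 -0.98 -1; 0 0 0 0 0 -0.98 -1; 0 0 0 0 0 -0.98 -1; 0 0 0 0 0 -0.98 -1; 0 0 0 0 0 -0.98 -1; 0 0 0 0 0 -0.98 -1"}}

```text
time: 4.82
ee_pos: [0.4323, 0.0609, 0.3054]
tcp_rot: [-179.9, 0.0, -122.7]
wrist_force: [0.6, -3.3, 0.6]
opening: 0.0082
grasp_force: 31.3
```

>>> {"api": "carry_out", "payload": {"targets": "0 0 0 0 0 -0.98 -1; 0 0 0 0 0 -0.98 -1; 0 0 0 0 0 -0.98 -1; 0 0 0 0 0 -0.98 -1; 0 0 0 0 0 -0.98 -1; 0 0 0 0 0 -0.98 -1; 0 0 0 0 0 -0.98 -1; 0 0 0 0 0 -0.98 -1"}}

```text
time: 5.48
ee_pos: [0.4325, 0.0608, 0.3054]
tcp_rot: [-179.9, -0.1, -77.7]
wrist_force: [1.5, -2.9, 0.6]
opening: 0.0078
grasp_force: 31.1
```

>>> {"api": "carry_out", "payload": {"targets": "0 0 0 0 0 -0.98 -1; 0 0 0 0 0 -0.98 -1; 0 0 0 0 0 -0.1 -1; 0 0 0 0 0 0 -1; 0 0 0 0 0 0 -1; 0 0 0 0 0 0 -1; 0 0 0 0 0 0 -1; 0 0 0 0 0 0 -1"}}

```text
time: 6.15
ee_pos: [0.4325, 0.0609, 0.3054]
tcp_rot: [-179.9, -0.1, -66.4]
wrist_force: [3.6, -4.1, 2.5]
opening: 0.0081
grasp_force: 31.4
```

>>> {"api": "carry_out", "payload": {"targets": "0 0 0 0 0 0 -0.3; 0 0 0 0 0 0 -0.3; 0 0 0 0 0 0 -0.3; 0 0 -0.4 0 0 0 -0.3; 0 0 -0.5 0 0 0 -0.2; 0 0 -0.5 0 0 0 0; 0 0 -0.5 0 0 0 0; 0 -0.3 0 0 0 0 0"}}

```text
time: 6.82
ee_pos: [0.4424, 0.0657, 0.3848]
tcp_rot: [-179.7, -0.1, -66.3]
wrist_force: [0.3, -0.2, 0.7]
opening: 0.0429
grasp_force: 0.0
```

>>> {"api": "carry_out", "payload": {"targets": "0 -0.3 0 0 0 0 0; 0 -0.3 0 0 0 0 0; 0 -0.29 0 0 0 0 0; 0 0 0.3 0 0 0 0; 0 0 0.4 0 0 0 0; 0 0 0.4 0 0 0 0; 0 0 0.3 0 0 0 0; 0 0 0.2 0 0 0 0"}}

```text
time: 7.48
ee_pos: [0.4754, 0.0803, 0.3151]
tcp_rot: [179.9, 0.0, -66.2]
wrist_force: [0.7, -0.3, -0.2]
opening: 0.0427
grasp_force: 0.0
```

```bash
python3 - <<'E'
from h import *
togo([.476,.0790,.313],-66.6)
wrist("w1")
E
```

```text
t 7.48 pos [0.4754 0.0803 0.3151] rpy [179.9   0.  -66.2] F [ 0.7 -0.3 -0.2] open 0.0427
units shift(goal axes) [ 0.04 -0.    0.05] turn [0.02 0.01 0.07]
```

View pics/w1.png

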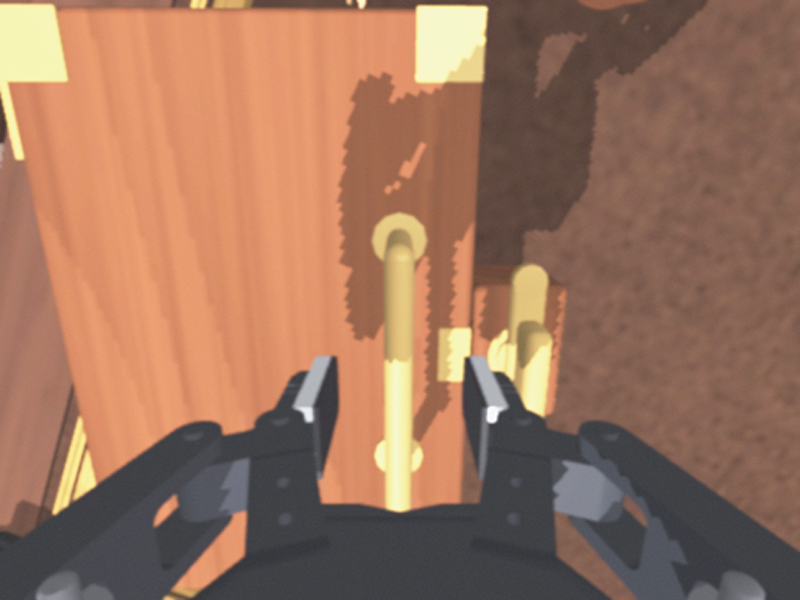

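The fingers straddle the bar (centre x≈398 between pads at 325 and 480), and the turnbutton now lies parallel at (530,330). I'll close and compute the arc.

>>> {"api": "carry_out", "payload": {"targets": "0 0 0.05 0 0 0.07 -0.3; 0 0 0 0 0 0 -0.6; 0 0 0 0 0 0 -0.8; 0 0 0 0 0 0 -0.9; 0 0 0 0 0 0 -1; 0 0 0 0 0 0 -1; 0 0 0 0 0 0 -1; 0 0 0 0 0 0 -1", "newtons": 25}}

```text
time: 8.2
ee_pos: [0.4756, 0.0802, 0.3154]
tcp_rot: [-180.0, -0.0, -66.6]
wrist_force: [-3.3, -1.2, 5.4]
opening: 0.0077
grasp_force: 24.8
```

```bash
python3 - <<'E'
from h import *
togo([.476,.0790,.313],-66.6)
a=np.radians(np.linspace(160.8,160.8-94.5,33)); P=.1398*np.c_[np.cos(a),np.sin(a)]/.04
d=-np.diff(P,axis=0)
print('; '.join('0 %.2f %.2f'%tuple(v) for v in d))
E
```

```text
t 8.20 pos [0.4756 0.0802 0.3154] rpy [-180.    -0.   -66.6] F [-3.3 -1.2  5.4] open 0.0077
units shift(goal axes) [0.03 0.   0.06] turn [-0.01 -0.   -0.  ]
0 -0.06 -0.17; 0 -0.07 -0.17; 0 -0.08 -0.16; 0 -0.09 -0.16; 0 -0.10 -0.15; 0 -0.10 -0.15; 0 -0.11 -0.14; 0 -0.12 -0.14; 0 -0.13 -0.13; 0 -0.13 -0.12; 0 -0.14 -0.12; 0 -0.14 -0.11; 0 -0.15 -0.10; 0 -0.15 -0.09; 0 -0.16 -0.08; 0 -0.16 -0.08; 0 -0.17 -0.07; 0 -0.17 -0.06; 0 -0.17 -0.05; 0 -0.18 -0.04; 0 -0.18 -0.03; 0 -0.18 -0.02; 0 -0.18 -0.01; 0 -0.18 -0.00; 0 -0.18 0.00; 0 -0.18 0.01; 0 -0.18 0.02; 0 -0.18 0.03; 0 -0.18 0.04; 0 -0.17 0.05; 0 -0.17 0.06; 0 -0.17 0.07
```

>>> {"api": "carry_out", "payload": {"targets": "0 -0.06 -0.17 0 0 0 -1; 0 -0.07 -0.17 0 0 0 -1; 0 -0.08 -0.16 0 0 0 -1; 0 -0.09 -0.16 0 0 0 -1; 0 -0.10 -0.15 0 0 0 -1; 0 -0.10 -0.15 0 0 0 -1; 0 -0.11 -0.14 0 0 0 -1; 0 -0.12 -0.14 0 0 0 -1"}}

```text
time: 8.87
ee_pos: [0.5023, 0.0918, 0.3652]
tcp_rot: [179.9, 0.0, -66.6]
wrist_force: [-7.3, -3.9, 0.5]
opening: 0.0075
grasp_force: 24.4
```

>>> {"api": "carry_out", "payload": {"targets": "0 -0.13 -0.13 0 0 0 -1; 0 -0.13 -0.12 0 0 0 -1; 0 -0.14 -0.12 0 0 0 -1; 0 -0.14 -0.11 0 0 0 -1; 0 -0.15 -0.10 0 0 0 -1; 0 -0.15 -0.09 0 0 0 -1; 0 -0.16 -0.08 0 0 0 -1; 0 -0.16 -0.08 0 0 0 -1"}}

```text
time: 9.53
ee_pos: [0.5448, 0.1104, 0.3997]
tcp_rot: [-179.9, -0.0, -66.6]
wrist_force: [-9.5, -3.5, 10.1]
opening: 0.0081
grasp_force: 25.3
```

>>> {"api": "carry_out", "payload": {"targets": "0 -0.17 -0.07 0 0 0 -1; 0 -0.17 -0.06 0 0 0 -1; 0 -0.17 -0.05 0 0 0 -1; 0 -0.18 -0.04 0 0 0 -1; 0 -0.18 -0.03 0 0 0 -1; 0 -0.18 -0.02 0 0 0 -1; 0 -0.18 -0.01 0 0 0 -1; 0 -0.18 0 0 0 0 -1"}}

```text
time: 10.2
ee_pos: [0.5972, 0.1331, 0.4102]
tcp_rot: [-179.9, 0.0, -66.6]
wrist_force: [-4.6, -0.1, 6.5]
opening: 0.0081
grasp_force: 26.0
```

>>> {"api": "carry_out", "payload": {"targets": "0 -0.18 0 0 0 0 -1; 0 -0.18 0.01 0 0 0 -1; 0 -0.18 0.02 0 0 0 -1; 0 -0.18 0.03 0 0 0 -1; 0 -0.18 0.04 0 0 0 -1; 0 -0.17 0.05 0 0 0 -1; 0 -0.17 0.06 0 0 0 -1; 0 -0.13 0.06 0 0 0 -1"}}

```text
time: 10.87
ee_pos: [0.6479, 0.155, 0.398]
tcp_rot: [-179.9, 0.0, -66.6]
wrist_force: [-3.9, 3.9, 14.9]
opening: 0.0073
grasp_force: 30.9
```

>>> {"api": "carry_out", "payload": {"targets": "0 0 0 0 0 0 -1; 0 0 0 0 0 0 -1; 0 0 0 0 0 0 -0.6; 0 0 0 0 0 0 -0.4; 0 0 0 0 0 0 -0.3; 0 0 0 0 0 0 -0.3; 0 0 0 0 0 0 -0.3; 0 0 -0.1 0 0 0 -0.3"}}

```text
time: 11.53
ee_pos: [0.6472, 0.1543, 0.4008]
tcp_rot: [179.9, 0.0, -66.6]
wrist_force: [-0.1, -0.1, 0.3]
opening: 0.0302
grasp_force: 0.0
```

>>> {"api": "carry_out", "payload": {"targets": "0 0 -0.4 0 0 0 -0.3; 0 0 -0.5 0 0 0 -0.3; 0 0 -0.5 0 0 0 -0.3; 0 0 -0.5 0 0 0 -0.3; 0 0.5 -0.2 0 0 0 0; 0 0.7 0 0 0 0 0.3; 0 0.7 0 0 0 0 0.6; 0 0.7 0 0 0 0 1"}}

```text
time: 12.2
ee_pos: [0.5507, 0.1127, 0.4853]
tcp_rot: [179.9, 0.0, -66.6]
wrist_force: [0.2, 0.0, 1.1]
opening: 0.0764
grasp_force: 0.0
```

>>> {"api": "carry_out", "payload": {"targets": "0 0.7 0 0 0 0 1; 0 0.7 0 0 0 0 1; 0 0 0 0 0 0 1; 0 0 0 0 0 0 1; 0 0 0 0 0 0 1; 0 0 0 0 0 0 1; 0 0 0 0 0 0 1; 0 0 0 0 0 0 1"}}

```text
time: 12.87
ee_pos: [0.501, 0.0912, 0.4853]
tcp_rot: [179.9, 0.0, -66.6]
wrist_force: [0.1, 0.0, -1.1]
opening: 0.0855
grasp_force: 0.0
```

```bash
python3 - <<'E'
from h import *
c=wrist("w2"); togo([.5232,.0988,.5],-66.6)
print((proj(c,case_pts([.5232,.0995,.4086],[[0,0,.018],[-.08,.12,.112],[.08,.12,.112],[-.08,-.12,.112]]))/.64).round(0).tolist())
E
```

```text
t 12.92 pos [0.5009 0.0911 0.4854] rpy [179.9   0.  -66.6] F [-0.1  1.   1. ] open 0.0855
units shift(goal axes) [ 0.04 -0.59 -0.37] turn [0.01 0.   0.  ]
[[376.0, 243.0], [466.0, 400.0], [279.0, 400.0], [480.0, 95.0]]
```

View pics/w2.png

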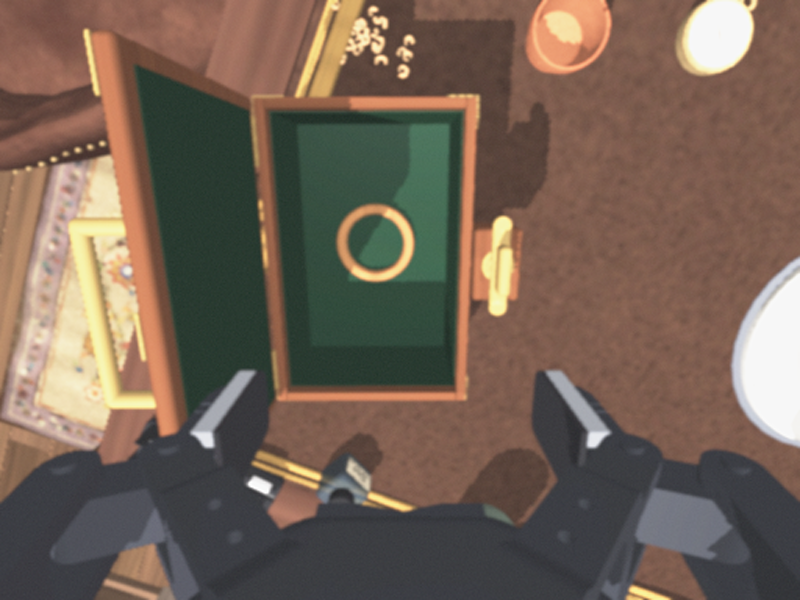

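Ring centre at (376,242), matching the prediction (376,243), so the seat is at (0.5232,0.0995). The lid stands open and the clay cup shows at (570,33). I'll turn back to yaw -156.6 and go over the clay cup.

>>> {"api": "carry_out", "payload": {"targets": "0 0 0 0 0 0.98 1; 0 0 0 0 0 0.98 1; 0 0 0 0 0 0.98 1; 0 0 0 0 0 0.98 1; 0 0 0 0 0 0.98 1; 0 0 0 0 0 0.98 1; 0 0 0 0 0 0.98 1; 0 0 0 0 0 0.98 1"}}

```text
time: 13.58
ee_pos: [0.5007, 0.091, 0.4856]
tcp_rot: [180.0, -0.0, -111.8]
wrist_force: [0.2, -0.5, 0.2]
opening: 0.0854
grasp_force: 0.0
```

>>> {"api": "carry_out", "payload": {"targets": "0 0 0 0 0 0.98 1; 0 0 0 0 0 0.98 1; 0 0 0 0 0 0.98 1; 0 0 0 0 0 0.98 1; 0 0 0 0 0 0.98 1; 0 0 0 0 0 0.98 1; 0 0 0 0 0 0.98 1; 0 0 0 0 0 0.98 1"}}

```text
time: 14.25
ee_pos: [0.5006, 0.091, 0.4856]
tcp_rot: [180.0, -0.0, -156.7]
wrist_force: [0.6, -0.5, -0.5]
opening: 0.0854
grasp_force: 0.0
```

>>> {"api": "carry_out", "payload": {"targets": "0.45 -0.57 0 0 0 0 1; 0.45 -0.57 0 0 0 0 1; 0.45 -0.57 0 0 0 0 1; 0.45 -0.57 0 0 0 0 1; 0.45 -0.57 0 0 0 0 1; 0.45 -0.57 0 0 0 0 1; 0.45 -0.57 0 0 0 0 1; 0.45 -0.57 0 0 0 0 1"}}

```text
time: 14.92
ee_pos: [0.4409, -0.1352, 0.4858]
tcp_rot: [180.0, -0.0, -156.4]
wrist_force: [0.2, -0.2, -0.5]
opening: 0.0849
grasp_force: 0.0
```

>>> {"api": "carry_out", "payload": {"targets": "0 0 0.48 0 0 0 1; 0 0 0.48 0 0 0 1; 0 0 0.48 0 0 0 1; 0 0 0.48 0 0 0 1; 0 0 0.48 0 0 0 1; 0 0 0.48 0 0 0 1; 0 0 0.48 0 0 0 1; 0 0 0.48 0 0 0 1"}}

```text
time: 15.58
ee_pos: [0.4414, -0.1339, 0.3312]
tcp_rot: [180.0, -0.0, -156.4]
wrist_force: [1.1, 0.2, -0.4]
opening: 0.0852
grasp_force: 0.0
```

```bash
python3 - <<'E'
from h import *
c=wrist("w3"); togo([.441,-.135,.33],203.4)
# tip length estimate
s=monitor.get_obs(); R=Ro.from_euler('xyz',s['tcp_rot'],degrees=True).as_matrix()
V=c["view"]; C=-V[:3,:3].T@V[:3,3]; print('cam in tool',(R.T@(C-s['ee_pos'])).round(4))
for pts,half in (([(267,377),(533,377)],.0427),([(337,358),(464,358)],.0214)):
    for p in pts:
        o,d=ray(c,np.array(p)*.64); o=R.T@(o-s['ee_pos']); d=R.T@d
        k=(np.sign(d[1])*half-o[1])/d[1]; print((o+k*d).round(4))
E
```

```text
t 15.63 pos [ 0.4409 -0.1337  0.3274] rpy [ 179.8   -0.2 -156.4] F [ 0.8  0.2 -3.6] open 0.0854
units shift(goal axes) [ 0.01 -0.03 -0.06] turn [ 0.03 -0.04  0.03]
cam in tool [ 0.0693 -0.0012  0.027 ]
[ 0.0071 -0.0427  0.1525]
[0.0023 0.0427 0.1623]
[ 0.0117 -0.0214  0.1565]
[0.0035 0.0214 0.175 ]
```

View pics/w3.png

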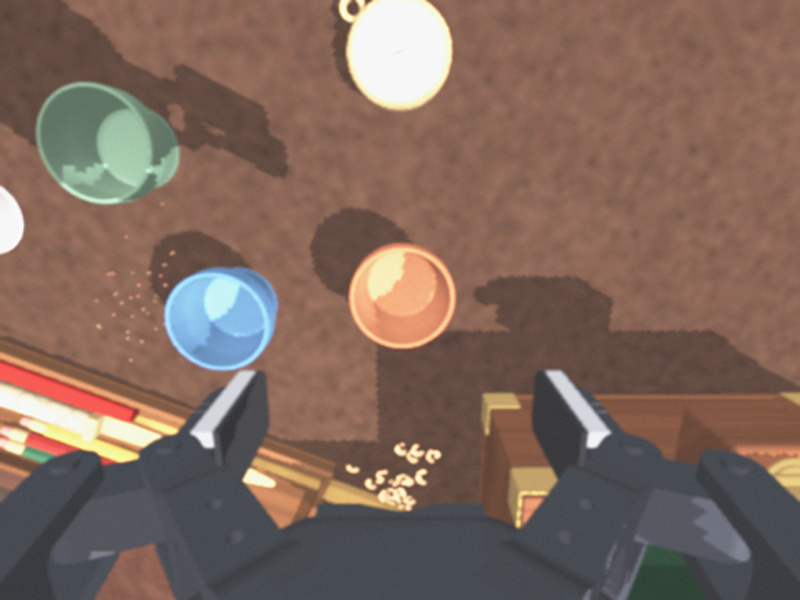

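Clay rim centre at (403,297), blue (221,318), green about (100,142), and the top of a white cup at the left edge. Next I refine clay.

```bash
python3 - <<'E'
from h import *
c=wcal("w3")
for n,p in dict(clay=(403,297),blue=(221,318),green=(97,142)).items(): print(n,onz(c,np.array(p)*.64,.044).round(4))
g=onz(c,np.array((403,297))*.64,.044); togo([g[0],g[1],.196],203.4)
E
```

```text
clay [ 0.4443 -0.1314  0.044 ]
blue [ 0.5005 -0.2273  0.044 ]
green [ 0.4304 -0.3192  0.044 ]
t 15.63 pos [ 0.4409 -0.1337  0.3274] rpy [ 179.8   -0.2 -156.4] F [ 0.8  0.2 -3.6] open 0.0854
units shift(goal axes) [-0.1   0.02  3.29] turn [ 0.03 -0.04  0.03]
```

```bash
cat >> h.py <<'E'
HUE=dict(clay=(5,14,130),blue=(98,112,120),green=(55,88,60),white=None)
def find(col,cam="wrist",near=None):
    """rim centre from outline of cup nearly below the camera (min enclosing ellipse of mask)"""
    c=get_calibration(cam); im=camera(cam)[:,:,::-1].copy(); h=cv2.cvtColor(im,cv2.COLOR_BGR2HSV)
    if col=="white": m=(h[...,1]<30)&(h[...,2]>150)
    else:
        a,b,s=HUE[col]; m=(h[...,0]>=a)&(h[...,0]<=b)&(h[...,1]>=s)&(h[...,2]>60)
    m=cv2.morphologyEx(m.astype(np.uint8),cv2.MORPH_CLOSE,np.ones((5,5))); m=cv2.morphologyEx(m,cv2.MORPH_OPEN,np.ones((5,5)))
    out=[]
    for k in cv2.findContours(m,cv2.RETR_EXTERNAL,cv2.CHAIN_APPROX_NONE)[0]:
        if cv2.contourArea(k)<600: continue
        x=cv2.convexHull(k); (u,v),(A,B),t=cv2.fitEllipse(x)
        out.append((u,v,A,B)); print(col,'px800 (%.0f,%.0f)'%(u/.64,v/.64),'axes %.0f %.0f'%(A/.64,B/.64),onz(c,(u,v),.044).round(4))
    return c,im,out
E
python3 - <<'E'
from h import *
find("clay"); find("blue"); find("green"); togo([.4435,-.132,.196],203.4)
E
```

```text
clay px800 (408,306) axes 77 106 [ 0.4452 -0.1262  0.044 ]
green px800 (667,608) axes 72 128 [0.5864 0.1477 0.044 ]
t 15.78 pos [ 0.4413 -0.1339  0.3327] rpy [ 180.    -0.  -156.4] F [-0.3  0.1  0.1] open 0.0854
units shift(goal axes) [-0.07  0.02  3.42] turn [ 0.   -0.    0.03]
```

```bash
python3 - <<'E'
from h import *
c=get_calibration("wrist")
g=onz(c,np.array((403,297))*.64,.044); print(g); togo([g[0],g[1],.196],203.4)
im=camera("wrist")[:,:,::-1]; h=cv2.cvtColor(im.copy(),cv2.COLOR_BGR2HSV)
for n,p in dict(clay=[(360,297),(403,330),(403,290),(380,275)],blue=[(190,320),(220,355),(225,295)],green=[(60,140),(125,140),(100,190)]).items(): print(n,[h[int(y*.64),int(x*.64)].tolist() for x,y in p])
E
```

```text
[ 0.44457732 -0.13116923  0.044     ]
t 15.78 pos [ 0.4413 -0.1339  0.3327] rpy [ 180.    -0.  -156.4] F [-0.3  0.1  0.1] open 0.0854
units shift(goal axes) [-0.1   0.03  3.42] turn [ 0.   -0.    0.03]
clay [[13, 118, 246], [10, 132, 233], [12, 124, 244], [26, 59, 247]]
blue [[103, 100, 240], [106, 113, 199], [93, 49, 247]]
green [[68, 43, 120], [64, 47, 197], [65, 45, 160]]
```

>>> {"api": "carry_out", "payload": {"targets": "-0.09 0.03 0.4 0 0 0.03 1; 0 0 0.45 0 0 0 1; 0 0 0.45 0 0 0 1; 0 0 0.45 0 0 0 1; 0 0 0.45 0 0 0 1; 0 0 0.45 0 0 0 1; 0 0 0.42 0 0 0 1; 0 0 0.35 0 0 0 1", "newtons": 20}}

```text
time: 16.5
ee_pos: [0.4446, -0.1315, 0.1959]
tcp_rot: [-179.9, 0.1, -156.6]
wrist_force: [-0.3, -0.0, -0.1]
opening: 0.0854
grasp_force: 0.0
```

>>> {"api": "carry_out", "payload": {"targets": "0 0 0 0 0 0 0.8; 0 0 0 0 0 0 0.6; 0 0 0 0 0 0 0.5; 0 0 0 0 0 0 0.4; 0 0 0 0 0 0 0.3; 0 0 0 0 0 0 0.2; 0 0 0 0 0 0 0.2; 0 0 0 0 0 0 0.2"}}

```text
time: 17.17
ee_pos: [0.4446, -0.1315, 0.1974]
tcp_rot: [-179.9, 0.1, -156.6]
wrist_force: [-1.1, 1.2, 5.1]
opening: 0.0622
grasp_force: 22.4
```

```bash
python3 - <<'E'
from h import *
togo([.5232,.0995,.207],203.4); wrist("w4")
E
```

```text
t 17.17 pos [ 0.4446 -0.1315  0.1974] rpy [-1.799e+02  1.000e-01 -1.566e+02] F [-1.1  1.2  5.1] open 0.0622
units shift(goal axes) [-4.1   4.52 -0.24] turn [-0.02  0.02 -0.  ]
```

View pics/w4.png

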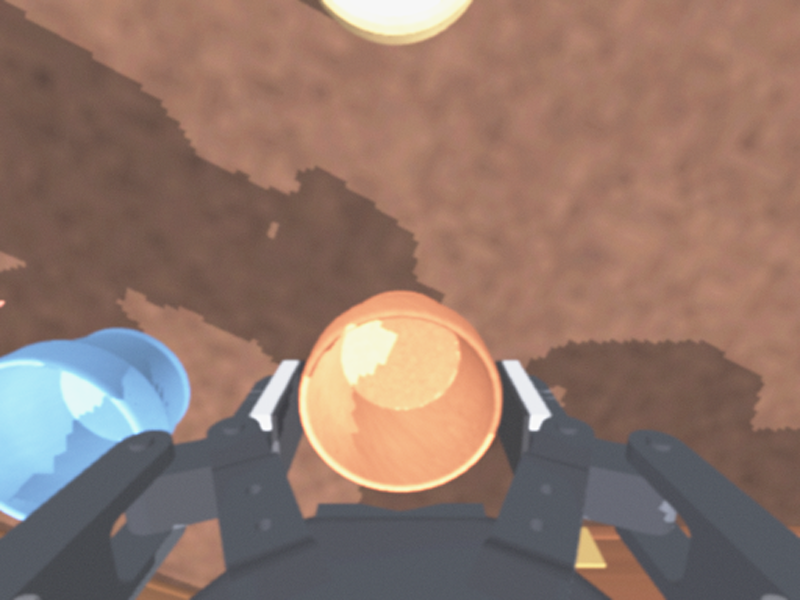

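The clay cup is held between the pads, rim centred at (400,400).

>>> {"api": "carry_out", "payload": {"targets": "0 0 -0.5 0 0 0 0.2; 0 0 -0.6 0 0 0 0.2; 0 0 -0.7 0 0 0 0.2; 0 0 -0.7 0 0 0 0.2; 0 0 -0.7 0 0 0 0.2; 0 0 -0.7 0 0 0 0.2; 0 0 -0.6 0 0 0 0.2; 0 0 -0.5 0 0 0 0.2"}}

```text
time: 17.88
ee_pos: [0.4438, -0.1313, 0.3985]
tcp_rot: [-179.9, 0.1, -156.6]
wrist_force: [0.2, 0.0, -0.2]
opening: 0.0624
grasp_force: 22.8
```

>>> {"api": "carry_out", "payload": {"targets": "-0.5 0.56 0 0 0 0 0.2; -0.5 0.56 0 0 0 0 0.2; -0.5 0.56 0 0 0 0 0.2; -0.5 0.56 0 0 0 0 0.2; -0.5 0.57 0 0 0 0 0.2; -0.5 0.57 0 0 0 0 0.2; -0.5 0.57 0 0 0 0 0.2; -0.5 0.57 0 0 0 0 0.2"}}

```text
time: 18.55
ee_pos: [0.5192, 0.0997, 0.3965]
tcp_rot: [-180.0, 0.1, -156.6]
wrist_force: [0.4, -0.8, -0.5]
opening: 0.0628
grasp_force: 22.8
```

```bash
python3 - <<'E'
from h import *
c=wcal("w4"); print('cup offset est', onz(c,np.array((400,400))*.64,.0445).round(4))
togo([.5232,.0995,.2075],203.4)
E
```

```text
cup offset est [ 0.4436 -0.1331  0.0445]
t 18.55 pos [0.5192 0.0997 0.3965] rpy [-1.800e+02  1.000e-01 -1.566e+02] F [ 0.4 -0.8 -0.5] open 0.0628
units shift(goal axes) [-0.09 -0.04  4.72] turn [-0.    0.01 -0.  ]
```

>>> {"api": "carry_out", "payload": {"targets": "-0.1 -0.04 0.3 0 0 0 0.2; 0 0 0.6 0 0 0 0.2; 0 0 0.7 0 0 0 0.2; 0 0 0.7 0 0 0 0.2; 0 0 0.7 0 0 0 0.2; 0 0 0.6 0 0 0 0.2; 0 0 0.4 0 0 0 0.2; 0 0 0 0 0 0 0.2"}}

```text
time: 19.22
ee_pos: [0.5224, 0.0978, 0.2322]
tcp_rot: [179.9, -0.3, -156.6]
wrist_force: [-1.0, -0.2, -1.4]
opening: 0.0624
grasp_force: 22.8
```

>>> {"api": "carry_out", "payload": {"targets": "0 0 0.1 0 0 0 0.2; 0 0 0.1 0 0 0 0.2; 0 0 0.1 0 0 0 0.2; 0 0 0.1 0 0 0 0.2; 0 0 0.1 0 0 0 0.2; 0 0 0.05 0 0 0 0.2; 0 0 0.05 0 0 0 0.2; 0 0 0 0 0 0 0.2"}}

```text
time: 19.88
ee_pos: [0.5233, 0.0982, 0.2111]
tcp_rot: [180.0, -0.0, -156.6]
wrist_force: [1.2, -0.2, -0.6]
opening: 0.0622
grasp_force: 22.8
```

>>> {"api": "carry_out", "payload": {"targets": "0 0 0.03 0 0 0 0.2; 0 0 0.02 0 0 0 0.2; 0 0 0.02 0 0 0 0.2; 0 0 0 0 0 0 0.2; 0 0 0 0 0 0 0.2; 0 0 0 0 0 0 0.2; 0 0 0 0 0 0 0.2; 0 0 0 0 0 0 0.2"}}

```text
time: 20.55
ee_pos: [0.5234, 0.0982, 0.2087]
tcp_rot: [-180.0, 0.0, -156.6]
wrist_force: [-0.0, 0.0, -1.0]
opening: 0.0625
grasp_force: 22.8
```

>>> {"api": "carry_out", "payload": {"targets": "0 0 0.02 0 0 0 0.2; 0 0 0.01 0 0 0 0.2; 0 0 0.01 0 0 0 0.2; 0 0 0.01 0 0 0 0.2; 0 0 0 0 0 0 0.2; 0 0 0 0 0 0 0.2; 0 0 0 0 0 0 0.2; 0 0 0 0 0 0 0.2"}}

```text
time: 21.22
ee_pos: [0.5233, 0.0982, 0.2075]
tcp_rot: [-180.0, 0.0, -156.6]
wrist_force: [-3.3, -0.9, 7.5]
opening: 0.0625
grasp_force: 23.5
```

>>> {"api": "carry_out", "payload": {"targets": "0 0 0 0 0 0 0.35; 0 0 0 0 0 0 0.5; 0 0 0 0 0 0 0.7; 0 0 0 0 0 0 0.9; 0 0 0 0 0 0 1; 0 0 0 0 0 0 1; 0 0 -0.3 0 0 0 1; 0 0 -0.5 0 0 0 1"}}

```text
time: 21.88
ee_pos: [0.5227, 0.0981, 0.2376]
tcp_rot: [180.0, -0.2, -156.6]
wrist_force: [0.6, -0.9, 1.2]
opening: 0.0852
grasp_force: 0.0
```

>>> {"api": "carry_out", "payload": {"targets": "0 0 -0.6 0 0 0 1; 0 0 -0.6 0 0 0 1; 0 0 -0.6 0 0 0 1; 0 0 -0.6 0 0 0 1; 0 0 -0.6 0 0 0 1; 0 0 -0.6 0 0 0 1; 0 0 -0.5 0 0 0 1; 0 0 0 0 0 0 1"}}

```text
time: 22.55
ee_pos: [0.5233, 0.0982, 0.408]
tcp_rot: [-179.9, 0.4, -156.6]
wrist_force: [1.3, 1.0, 0.6]
opening: 0.0855
grasp_force: 0.0
```

```bash
python3 - <<'E'
from h import *
c=wrist("w5"); togo([.5005,-.2273,.335],203.4)
sc=get_calibration("scene"); cv2.imwrite("pics/scene1.png",cv2.resize(camera("scene")[:,:,::-1],(800,600),interpolation=cv2.INTER_CUBIC))
print((proj(c,[[.5232,.0995,.054]])/.64).round(0))
E
```

```text
t 22.60 pos [0.5234 0.0982 0.4057] rpy [-179.9    0.2 -156.6] F [-0.4  0.3 -0.6] open 0.0857
units shift(goal axes) [ 3.76 -7.24  1.77] turn [-0.01  0.04 -0.  ]
[[403. 265.]]
```

View pics/w5.png

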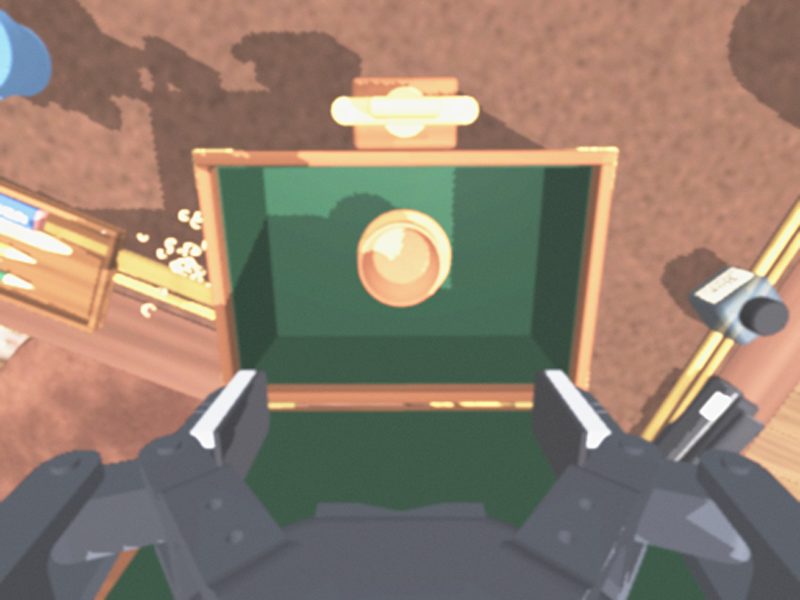

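```bash
python3 - <<'E'
from h import *
c=wcal("w5")
a=np.linspace(0,2*np.pi,60)
def box(x,y,r,z):
    q=proj(c,np.c_[x+r*np.cos(a),y+r*np.sin(a),0*a+z])/.64; return q.min(0).round(0),q.max(0).round(0)
print('rim',box(.5232,.0995,.0315,.054)); print('collar low',box(.5232,.0995,.0315,.038)); print('ring',box(.5232,.0995,.0325,.018))
E
```

```text
rim (array([361., 222.]), array([446., 305.]))
collar low (array([362., 219.]), array([444., 299.]))
ring (array([363., 215.]), array([443., 294.]))
```

The clay cup stands upright in the ring, rim centre (400,265) against a predicted (403,265). On to blue.

>>> {"api": "carry_out", "payload": {"targets": "0.47 -0.9 0 0 0 0 1; 0.47 -0.9 0 0 0 0 1; 0.47 -0.9 0 0 0 0 1; 0.47 -0.9 0 0 0 0 1; 0.47 -0.91 0 0 0 0 1; 0.47 -0.91 0 0 0 0 1; 0.47 -0.91 0 0 0 0 1; 0.47 -0.91 0 0 0 0 1"}}

```text
time: 23.32
ee_pos: [0.4995, -0.2292, 0.4017]
tcp_rot: [179.9, -0.1, -156.6]
wrist_force: [1.4, 0.5, 0.0]
opening: 0.0854
grasp_force: 0.0
```

>>> {"api": "carry_out", "payload": {"targets": "0 0 0.35 0 0 0 1; 0 0 0.35 0 0 0 1; 0 0 0.35 0 0 0 1; 0 0 0.35 0 0 0 1; 0 0 0.35 0 0 0 1; 0 0 0 0 0 0 1; 0 0 0 0 0 0 1; 0 0 0 0 0 0 1"}}

```text
time: 23.98
ee_pos: [0.5003, -0.2272, 0.3331]
tcp_rot: [180.0, -0.0, -156.6]
wrist_force: [0.4, -0.2, 0.8]
opening: 0.0854
grasp_force: 0.0
```

```bash
sed -i 's/^HUE=.*/HUE=dict(clay=(4,20,90),blue=(88,115,40),green=(50,88,32),white=None)/' h.py; python3 - <<'E'
from h import *
find("blue"); find("green"); find("white"); 
c=wrist("w6"); togo([.5005,-.2273,.335],203.4)
E
```

```text
blue px800 (395,292) axes 104 106 [ 0.5026 -0.23    0.044 ]
green px800 (21,332) axes 60 185 [ 0.6185 -0.4323  0.044 ]
green px800 (294,110) axes 116 129 [ 0.4313 -0.3203  0.044 ]
white px800 (113,191) axes 112 140 [ 0.5122 -0.4001  0.044 ]
white px800 (591,16) axes 90 106 [ 0.3292 -0.1961  0.044 ]
white px800 (26,20) axes 65 77 [ 0.4455 -0.4609  0.044 ]
t 24.18 pos [ 0.5004 -0.2273  0.3335] rpy [-180.     0.  -156.6] F [-0.7 -1.  -0.7] open 0.0854
units shift(goal axes) [-0.   -0.   -0.04] turn [-0.01  0.01 -0.  ]
```

>>> {"api": "carry_out", "payload": {"targets": "-0.02 -0.08 0.4 0 0 0 1; 0 0 0.45 0 0 0 1; 0 0 0.45 0 0 0 1; 0 0 0.45 0 0 0 1; 0 0 0.45 0 0 0 1; 0 0 0.45 0 0 0 1; 0 0 0.42 0 0 0 1; 0 0 0.37 0 0 0 1"}}

```text
time: 24.85
ee_pos: [0.5023, -0.2299, 0.1944]
tcp_rot: [-180.0, 0.0, -156.6]
wrist_force: [0.3, 0.7, -0.0]
opening: 0.0857
grasp_force: 0.0
```

>>> {"api": "carry_out", "payload": {"targets": "0 0 0 0 0 0 0.8; 0 0 0 0 0 0 0.6; 0 0 0 0 0 0 0.5; 0 0 0 0 0 0 0.4; 0 0 0 0 0 0 0.3; 0 0 0 0 0 0 0.2; 0 0 0 0 0 0 0.2; 0 0 0 0 0 0 0.2"}}

```text
time: 25.52
ee_pos: [0.5027, -0.2301, 0.1964]
tcp_rot: [-179.9, 0.1, -156.6]
wrist_force: [-0.5, -0.5, 6.4]
opening: 0.0629
grasp_force: 22.6
```

```bash
python3 - <<'E'
from h import *
find("blue"); togo([.5234,.0982,.4],203.4)
E
```

```text
blue px800 (400,398) axes 200 206 [ 0.5009 -0.2321  0.044 ]
t 25.57 pos [ 0.5027 -0.2301  0.1965] rpy [-1.799e+02  1.000e-01 -1.566e+02] F [0.7 1.  5.8] open 0.0630
units shift(goal axes) [-3.73  7.33 -5.09] turn [-0.02  0.02 -0.  ]
```

>>> {"api": "carry_out", "payload": {"targets": "0 0 -0.5 0 0 0 0.2; 0 0 -0.6 0 0 0 0.2; 0 0 -0.7 0 0 0 0.2; 0 0 -0.7 0 0 0 0.2; 0 0 -0.7 0 0 0 0.2; 0 0 -0.7 0 0 0 0.2; 0 0 -0.6 0 0 0 0.2; 0 0 -0.5 0 0 0 0.2"}}

```text
time: 26.23
ee_pos: [0.5021, -0.2298, 0.3975]
tcp_rot: [-179.9, 0.1, -156.6]
wrist_force: [0.2, -0.2, -0.7]
opening: 0.063
grasp_force: 22.6
```

>>> {"api": "carry_out", "payload": {"targets": "-0.46 0.9 0 0 0 0 0.2; -0.46 0.9 0 0 0 0 0.2; -0.46 0.91 0 0 0 0 0.2; -0.47 0.92 0 0 0 0 0.2; -0.47 0.92 0 0 0 0 0.2; -0.47 0.92 0 0 0 0 0.2; -0.47 0.92 0 0 0 0 0.2; -0.47 0.92 0 0 0 0 0.2"}}

```text
time: 26.9
ee_pos: [0.5227, 0.0997, 0.3954]
tcp_rot: [-180.0, 0.0, -156.6]
wrist_force: [0.7, 0.2, -0.6]
opening: 0.063
grasp_force: 22.7
```

>>> {"api": "carry_out", "payload": {"targets": "0 0 0.4 0 0 0 0.2; 0 0 0.5 0 0 0 0.2; 0 0 0.5 0 0 0 0.2; 0 0 0.5 0 0 0 0.2; 0 0 0.5 0 0 0 0.2; 0 0 0.5 0 0 0 0.2; 0 0 0.4 0 0 0 0.2; 0 0 0 0 0 0 0.2"}}

```text
time: 27.57
ee_pos: [0.5223, 0.0975, 0.2598]
tcp_rot: [179.9, -0.3, -156.6]
wrist_force: [0.3, -0.5, -0.9]
opening: 0.0629
grasp_force: 22.7
```

```bash
python3 - <<'E'
from h import *
togo([.5234,.0982,.226],203.4)
E
```

```text
t 27.57 pos [0.5223 0.0975 0.2598] rpy [ 179.9   -0.3 -156.6] F [ 0.3 -0.5 -0.9] open 0.0629
units shift(goal axes) [-0.03  0.    0.84] turn [ 0.01 -0.05 -0.  ]
```

>>> {"api": "carry_out", "payload": {"targets": "0 0 0.15 0 0 0 0.2; 0 0 0.15 0 0 0 0.2; 0 0 0.15 0 0 0 0.2; 0 0 0.15 0 0 0 0.2; 0 0 0.1 0 0 0 0.2; 0 0 0 0 0 0 0.2; 0 0 0 0 0 0 0.2; 0 0 0 0 0 0 0.2"}}

```text
time: 28.23
ee_pos: [0.5233, 0.0977, 0.2354]
tcp_rot: [-180.0, 0.0, -156.6]
wrist_force: [0.5, 0.6, -0.4]
opening: 0.0632
grasp_force: 22.7
```

>>> {"api": "carry_out", "payload": {"targets": "0 0 0.05 0 0 0 0.2; 0 0 0.05 0 0 0 0.2; 0 0 0.05 0 0 0 0.2; 0 0 0.04 0 0 0 0.2; 0 0.01 0.03 0 0 0 0.2; 0 0 0 0 0 0 0.2; 0 0 0 0 0 0 0.2; 0 0 0 0 0 0 0.2"}}

```text
time: 28.9
ee_pos: [0.523, 0.0981, 0.2262]
tcp_rot: [180.0, -0.0, -156.6]
wrist_force: [-0.7, -0.0, -0.4]
opening: 0.063
grasp_force: 22.6
```

>>> {"api": "carry_out", "payload": {"targets": "0 0 0.01 0 0 0 0.2; 0 0 0.01 0 0 0 0.2; 0 0 0 0 0 0 0.2; 0 0 0 0 0 0 0.2; 0 0 0 0 0 0 0.2; 0 0 0 0 0 0 0.2; 0 0 0 0 0 0 0.2; 0 0 0 0 0 0 0.2"}}

```text
time: 29.57
ee_pos: [0.5231, 0.0981, 0.2257]
tcp_rot: [-180.0, 0.0, -156.6]
wrist_force: [-2.1, -1.0, 5.6]
opening: 0.063
grasp_force: 23.1
```

>>> {"api": "carry_out", "payload": {"targets": "0 0 0 0 0 0 0.35; 0 0 0 0 0 0 0.5; 0 0 0 0 0 0 0.7; 0 0 0 0 0 0 0.9; 0 0 0 0 0 0 1; 0 0 0 0 0 0 1; 0 0 -0.3 0 0 0 1; 0 0 -0.5 0 0 0 1"}}

```text
time: 30.23
ee_pos: [0.5224, 0.098, 0.2564]
tcp_rot: [180.0, -0.2, -156.6]
wrist_force: [0.4, 0.3, -0.3]
opening: 0.0858
grasp_force: 0.0
```

>>> {"api": "carry_out", "payload": {"targets": "0 0 -0.6 0 0 0 1; 0 0 -0.6 0 0 0 1; 0 0 -0.6 0 0 0 1; 0 0 -0.6 0 0 0 1; 0 0 -0.6 0 0 0 1; 0 0 -0.5 0 0 0 1; 0 0 0 0 0 0 1; 0 0 0 0 0 0 1"}}

```text
time: 30.9
ee_pos: [0.5231, 0.0981, 0.3992]
tcp_rot: [-180.0, 0.2, -156.6]
wrist_force: [0.4, -0.4, -0.3]
opening: 0.0858
grasp_force: 0.0
```

```bash
python3 - <<'E'
from h import *
c,im,o=find("blue"); cv2.imwrite("pics/nest2.png",cv2.resize(im,(800,600)))
for u,v,A,B in o: print('at rim z .072',onz(c,(u,v),.072).round(4), A, B)
a=np.linspace(0,2*np.pi,60); q=proj(c,np.c_[.5232+.0315*np.cos(a),.0985+.0315*np.sin(a),0*a+.072]); print('pred',q.min(0)/.64,q.max(0)/.64)
togo([.4313,-.3203,.335],203.4)
E
```

```text
blue px800 (399,275) axes 92 96 [0.5304 0.0997 0.044 ]
at rim z .072 [0.5243 0.0971 0.072 ] 58.696449279785156 61.293128967285156
pred [355.65348345 228.32474542] [448.04303148 318.38046005]
t 30.95 pos [0.523  0.098  0.3978] rpy [-180.     0.  -156.6] F [-0.3 -0.2 -0.1] open 0.0856
units shift(goal axes) [ 6.26 -8.69  1.57] turn [-0.    0.01 -0.  ]
```

>>> {"api": "carry_out", "payload": {"targets": "0.57 -0.79 0 0 0 0 1; 0.57 -0.79 0 0 0 0 1; 0.57 -0.79 0 0 0 0 1; 0.57 -0.79 0 0 0 0 1; 0.57 -0.79 0 0 0 0 1; 0.57 -0.79 0 0 0 0 1; 0.57 -0.79 0 0 0 0 1; 0.57 -0.79 0 0 0 0 1"}}

```text
time: 31.62
ee_pos: [0.4549, -0.208, 0.3964]
tcp_rot: [179.9, -0.1, -156.6]
wrist_force: [1.5, 0.2, -0.1]
opening: 0.0858
grasp_force: 0.0
```

>>> {"api": "carry_out", "payload": {"targets": "0.57 -0.79 0 0 0 0 1; 0.57 -0.79 0 0 0 0 1; 0.57 -0.79 0.3 0 0 0 1; 0 0 0.4 0 0 0 1; 0 0 0.4 0 0 0 1; 0 0 0.4 0 0 0 1; 0 0 0 0 0 0 1; 0 0 0 0 0 0 1"}}

```text
time: 32.28
ee_pos: [0.4304, -0.3203, 0.3363]
tcp_rot: [179.9, -0.1, -156.6]
wrist_force: [-0.5, 0.2, -0.5]
opening: 0.0855
grasp_force: 0.0
```

```bash
python3 - <<'E'
from h import *
find("white"); c,im,o=find("green"); u=min(o,key=lambda q:abs(q[0]-256)+abs(q[1]-190)); g=onz(c,u[:2],.044); togo([g[0],g[1],.196],203.4)
E
```

```text
white px800 (229,349) axes 94 113 [ 0.5089 -0.4041  0.044 ]
white px800 (659,200) axes 73 86 [ 0.3228 -0.2046  0.044 ]
white px800 (113,186) axes 108 136 [ 0.439  -0.4946  0.044 ]
white px800 (322,56) axes 84 92 [ 0.3294 -0.4086  0.044 ]
white px800 (31,15) axes 42 132 [ 0.3713 -0.5529  0.044 ]
green px800 (100,414) axes 99 118 [ 0.5891 -0.4694  0.044 ]
green px800 (399,288) axes 102 103 [ 0.4307 -0.3213  0.044 ]
t 32.38 pos [ 0.4309 -0.3204  0.3382] rpy [-180.     0.  -156.6] F [ 0.5 -0.3 -0.4] open 0.0855
units shift(goal axes) [ 0.01 -0.02  3.55] turn [-0.  0.  0.]
```

>>> {"api": "carry_out", "payload": {"targets": "0 -0.02 0.4 0 0 0 1; 0 0 0.45 0 0 0 1; 0 0 0.45 0 0 0 1; 0 0 0.45 0 0 0 1; 0 0 0.45 0 0 0 1; 0 0 0.45 0 0 0 1; 0 0 0.45 0 0 0 1; 0 0 0.4 0 0 0 1"}}

```text
time: 33.05
ee_pos: [0.4315, -0.3212, 0.1976]
tcp_rot: [-179.9, 0.0, -156.6]
wrist_force: [0.1, 0.0, -0.4]
opening: 0.0854
grasp_force: 0.0
```

>>> {"api": "carry_out", "payload": {"targets": "0 0 0 0 0 0 0.8; 0 0 0 0 0 0 0.6; 0 0 0 0 0 0 0.5; 0 0 0 0 0 0 0.4; 0 0 0 0 0 0 0.3; 0 0 0 0 0 0 0.2; 0 0 0 0 0 0 0.2; 0 0 0 0 0 0 0.2"}}

```text
time: 33.72
ee_pos: [0.4316, -0.3215, 0.1993]
tcp_rot: [-179.9, 0.1, -156.6]
wrist_force: [0.1, 1.3, 6.9]
opening: 0.0628
grasp_force: 22.5
```

```bash
python3 - <<'E'
from h import *
find("green"); togo([.5234,.0982,.4],203.4)
E
```

```text
green px800 (400,390) axes 189 200 [ 0.4284 -0.3242  0.044 ]
t 33.77 pos [ 0.4316 -0.3215  0.1992] rpy [-1.799e+02  1.000e-01 -1.566e+02] F [0.7 1.5 7. ] open 0.0629
units shift(goal axes) [-6.27  8.72 -5.02] turn [-0.02  0.02 -0.  ]
```

>>> {"api": "carry_out", "payload": {"targets": "0 0 -0.5 0 0 0 0.2; 0 0 -0.6 0 0 0 0.2; 0 0 -0.7 0 0 0 0.2; 0 0 -0.7 0 0 0 0.2; 0 0 -0.7 0 0 0 0.2; 0 0 -0.7 0 0 0 0.2; 0 0 -0.7 0 0 0 0.2; 0 0 -0.6 0 0 0 0.2"}}

```text
time: 34.43
ee_pos: [0.4309, -0.3211, 0.4082]
tcp_rot: [-179.9, 0.1, -156.6]
wrist_force: [0.7, -1.9, -1.4]
opening: 0.0628
grasp_force: 22.6
```

>>> {"api": "carry_out", "payload": {"targets": "-0.57 0.79 0 0 0 0 0.2; -0.57 0.79 0 0 0 0 0.2; -0.57 0.79 0 0 0 0 0.2; -0.57 0.79 0 0 0 0 0.2; -0.57 0.79 0 0 0 0 0.2; -0.57 0.79 0 0 0 0 0.2; -0.57 0.8 0 0 0 0 0.2; -0.57 0.8 0 0 0 0 0.2"}}

```text
time: 35.1
ee_pos: [0.4977, -0.0142, 0.4063]
tcp_rot: [-180.0, 0.1, -156.6]
wrist_force: [0.7, -0.1, -0.6]
opening: 0.0631
grasp_force: 22.7
```

>>> {"api": "carry_out", "payload": {"targets": "-0.57 0.8 0 0 0 0 0.2; -0.57 0.8 0 0 0 0 0.2; -0.57 0.78 0 0 0 0 0.2; 0 0 0.4 0 0 0 0.2; 0 0 0.6 0 0 0 0.2; 0 0 0.6 0 0 0 0.2; 0 0 0.6 0 0 0 0.2; 0 0 0.4 0 0 0 0.2"}}

```text
time: 35.77
ee_pos: [0.5225, 0.0985, 0.2997]
tcp_rot: [180.0, -0.1, -156.6]
wrist_force: [-0.1, 1.2, -0.4]
opening: 0.0632
grasp_force: 22.7
```

>>> {"api": "carry_out", "payload": {"targets": "0 0 0.3 0 0 0 0.2; 0 0 0.2 0 0 0 0.2; 0 0 0.2 0 0 0 0.2; 0 0 0 0 0 0 0.2; 0 0 0 0 0 0 0.2; 0 0 0 0 0 0 0.2; 0 0 0 0 0 0 0.2; 0 0 0 0 0 0 0.2"}}

```text
time: 36.43
ee_pos: [0.5231, 0.0985, 0.2742]
tcp_rot: [-180.0, 0.1, -156.6]
wrist_force: [-0.6, -0.2, -0.8]
opening: 0.0627
grasp_force: 22.7
```

```bash
python3 - <<'E'
from h import *
togo([.5236,.0983,.247],203.4)
E
```

```text
t 36.43 pos [0.5231 0.0985 0.2742] rpy [-1.800e+02  1.000e-01 -1.566e+02] F [-0.6 -0.2 -0.8] open 0.0627
units shift(goal axes) [-0.01 -0.01  0.68] turn [-0.    0.01 -0.  ]
```

>>> {"api": "carry_out", "payload": {"targets": "-0.01 -0.01 0.1 0 0 0 0.2; 0 0 0.1 0 0 0 0.2; 0 0 0.1 0 0 0 0.2; 0 0 0.1 0 0 0 0.2; 0 0 0.1 0 0 0 0.2; 0 0 0.08 0 0 0 0.2; 0 0 0.05 0 0 0 0.2; 0 0 0 0 0 0 0.2"}}

```text
time: 37.1
ee_pos: [0.5233, 0.0982, 0.2477]
tcp_rot: [180.0, -0.0, -156.6]
wrist_force: [0.0, 0.6, -1.4]
opening: 0.0631
grasp_force: 22.7
```

>>> {"api": "carry_out", "payload": {"targets": "0 0 0.01 0 0 0 0.2; 0 0 0.01 0 0 0 0.2; 0 0 0 0 0 0 0.2; 0 0 0 0 0 0 0.2; 0 0 0 0 0 0 0.2; 0 0 0 0 0 0 0.2; 0 0 0 0 0 0 0.2; 0 0 0 0 0 0 0.2"}}

```text
time: 37.77
ee_pos: [0.5234, 0.0982, 0.2475]
tcp_rot: [-180.0, 0.0, -156.6]
wrist_force: [-1.4, -0.2, -0.9]
opening: 0.063
grasp_force: 22.7
```

>>> {"api": "carry_out", "payload": {"targets": "0 0 0.01 0 0 0 0.2; 0 0 0.01 0 0 0 0.2; 0 0 0.01 0 0 0 0.2; 0 0 0 0 0 0 0.2; 0 0 0 0 0 0 0.2; 0 0 0 0 0 0 0.2; 0 0 0 0 0 0 0.2; 0 0 0 0 0 0 0.2"}}

```text
time: 38.43
ee_pos: [0.5234, 0.0982, 0.2463]
tcp_rot: [180.0, -0.0, -156.6]
wrist_force: [-0.4, -0.7, -1.5]
opening: 0.063
grasp_force: 22.7
```

>>> {"api": "carry_out", "payload": {"targets": "0 0 0.01 0 0 0 0.2; 0 0 0.01 0 0 0 0.2; 0 0 0 0 0 0 0.2; 0 0 0 0 0 0 0.2; 0 0 0 0 0 0 0.2; 0 0 0 0 0 0 0.2; 0 0 0 0 0 0 0.2; 0 0 0 0 0 0 0.2"}}

```text
time: 39.1
ee_pos: [0.5234, 0.0982, 0.2456]
tcp_rot: [-180.0, 0.0, -156.6]
wrist_force: [-0.6, -0.7, 0.9]
opening: 0.0628
grasp_force: 22.8
```

>>> {"api": "carry_out", "payload": {"targets": "0 0 0 0 0 0 0.35; 0 0 0 0 0 0 0.5; 0 0 0 0 0 0 0.7; 0 0 0 0 0 0 0.9; 0 0 0 0 0 0 1; 0 0 0 0 0 0 1; 0 0 -0.3 0 0 0 1; 0 0 -0.5 0 0 0 1"}}

```text
time: 39.77
ee_pos: [0.5228, 0.0981, 0.2765]
tcp_rot: [180.0, -0.2, -156.6]
wrist_force: [0.0, 0.1, 0.6]
opening: 0.0856
grasp_force: 0.0
```

>>> {"api": "carry_out", "payload": {"targets": "0 0 -0.6 0 0 0 1; 0 0 -0.6 0 0 0 1; 0 0 -0.6 0 0 0 1; 0 0 -0.6 0 0 0 1; 0 0 -0.5 0 0 0 1; 0 0 -0.2 0 0 0 1; 0 0 0 0 0 0 1; 0 0 0 0 0 0 1"}}

```text
time: 40.43
ee_pos: [0.5234, 0.0983, 0.4012]
tcp_rot: [180.0, 0.0, -156.6]
wrist_force: [-0.7, -0.2, -1.6]
opening: 0.0854
grasp_force: 0.0
```

```bash
python3 - <<'E'
from h import *
c,im,o=find("green"); cv2.imwrite("pics/nest3.png",cv2.resize(im,(800,600)))
a=np.linspace(0,2*np.pi,60)
for z in (.090,): q=proj(c,np.c_[.5232+.0315*np.cos(a),.0985+.0315*np.sin(a),0*a+z])/.64; print('pred',q.min(0),q.max(0))
# white cup via scene camera
find("white","scene")
togo([.512,-.4,.335],203.4)
E
```

```text
green px800 (675,657) axes 87 229 [0.7784 0.5052 0.044 ]
green px800 (132,658) axes 73 228 [0.9934 0.0105 0.044 ]
green px800 (400,469) axes 178 310 [0.687  0.1678 0.044 ]
green px800 (397,265) axes 296 440 [0.5241 0.0954 0.044 ]
pred [353.02938133 232.26601426] [450.29590262 326.75740752]
white px800 (732,47) axes 74 168 [2.7161 1.002  0.044 ]
white px800 (187,193) axes 401 512 [0.2059 0.7525 0.044 ]
t 40.53 pos [0.5233 0.0982 0.4   ] rpy [ 1.800e+02 -1.000e-01 -1.566e+02] F [0.6 0.5 0.1] open 0.0855
units shift(goal axes) [  5.21 -11.32   1.63] turn [ 0.   -0.02 -0.  ]
```

>>> {"api": "carry_out", "payload": {"targets": "0.37 -0.81 0 0 0 0 1; 0.37 -0.81 0 0 0 0 1; 0.37 -0.81 0 0 0 0 1; 0.37 -0.81 0 0 0 0 1; 0.37 -0.81 0 0 0 0 1; 0.37 -0.81 0 0 0 0 1; 0.37 -0.81 0 0 0 0 1; 0.37 -0.81 0 0 0 0 1"}}

```text
time: 41.2
ee_pos: [0.5171, -0.1884, 0.4001]
tcp_rot: [179.9, -0.1, -156.6]
wrist_force: [0.6, 1.0, -0.1]
opening: 0.0856
grasp_force: 0.0
```

>>> {"api": "carry_out", "payload": {"targets": "0.37 -0.81 0 0 0 0 1; 0.37 -0.81 0 0 0 0 1; 0.37 -0.81 0.3 0 0 0 1; 0.37 -0.81 0.4 0 0 0 1; 0.37 -0.81 0.4 0 0 0 1; 0.37 -0.81 0.4 0 0 0 1; 0 0 0 0 0 0 1; 0 0 0 0 0 0 1"}}

```text
time: 41.87
ee_pos: [0.5125, -0.4019, 0.3379]
tcp_rot: [179.7, -0.1, -156.8]
wrist_force: [-0.3, 0.0, -0.7]
opening: 0.0855
grasp_force: 0.0
```

```bash
python3 - <<'E'
from h import *
c,im,o=find("white"); 
u=min(o,key=lambda q:abs(q[0]-256)+abs(q[1]-190)); g=onz(c,u[:2],.044); togo([g[0],g[1],.196],203.4)
n=cv2.imread("pics/nest3.png")[190:370,280:520]
cv2.imwrite("pics/combo.png",np.hstack([cv2.resize(im[60:384],(534,360))[:, :], cv2.resize(n,(266,200))[:200] if 0 else cv2.copyMakeBorder(cv2.resize(n,(266,200)),0,160,0,0,cv2.BORDER_CONSTANT)]))
E
```

```text
white px800 (392,290) axes 103 105 [ 0.5144 -0.4054  0.044 ]
white px800 (285,103) axes 115 130 [ 0.4403 -0.5002  0.044 ]
white px800 (79,52) axes 112 147 [ 0.4593 -0.6086  0.044 ]
t 41.92 pos [ 0.5129 -0.4007  0.3396] rpy [ 1.798e+02 -1.000e-01 -1.567e+02] F [-0.3  1.   0.6] open 0.0854
units shift(goal axes) [ 0.01 -0.12  3.59] turn [ 0.03 -0.01 -0.01]
```

View pics/combo.png

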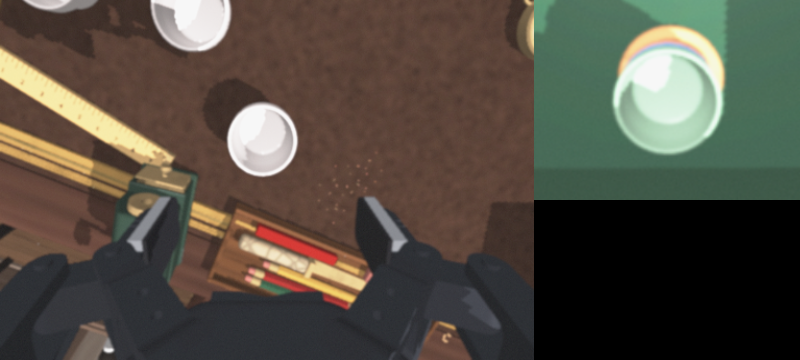

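White cup centred at (262,138) in the crop; the pile of three looks upright and concentric on the right. The green sharpener is near, so I'll check clearance and refine.

```bash
python3 - <<'E'
from h import *
s=get_calibration("scene")
for p in [(535,455),(557,463),(593,440)]: print(onz(s,np.array(p)*.64,0).round(3))
c,im,o=find("white"); u=min(o,key=lambda q:abs(q[0]-256)+abs(q[1]-190)); g=onz(c,u[:2],.044); togo([g[0],g[1],.197],203.4)
e=np.array([.397,-.918]); print('finger back',g[:2]+.057*e)
E
```

```text
[ 0.578 -0.473  0.   ]
[ 0.603 -0.507  0.   ]
[ 0.699 -0.493  0.   ]
white px800 (392,287) axes 103 104 [ 0.5143 -0.4054  0.044 ]
white px800 (285,101) axes 115 129 [ 0.4403 -0.5002  0.044 ]
white px800 (81,50) axes 109 146 [ 0.4597 -0.6084  0.044 ]
t 41.97 pos [ 0.5132 -0.4     0.3408] rpy [ 179.9   -0.  -156.6] F [0.2 1.3 0.3] open 0.0852
units shift(goal axes) [ 0.03 -0.14  3.6 ] turn [ 0.01 -0.01 -0.  ]
finger back [ 0.53697048 -0.45768776]
```

>>> {"api": "carry_out", "payload": {"targets": "0.02 -0.13 0.4 0 0 0 1; 0 0 0.45 0 0 0 1; 0 0 0.45 0 0 0 1; 0 0 0.45 0 0 0 1; 0 0 0.5 0 0 0 1; 0 0 0.5 0 0 0 1; 0 0 0.45 0 0 0 1; 0 0 0.4 0 0 0 1"}}

```text
time: 42.63
ee_pos: [0.5151, -0.4038, 0.1973]
tcp_rot: [-180.0, 0.0, -156.5]
wrist_force: [0.1, 0.7, 0.5]
opening: 0.0855
grasp_force: 0.0
```

>>> {"api": "carry_out", "payload": {"targets": "0 0 0 0 0 0 0.8; 0 0 0 0 0 0 0.6; 0 0 0 0 0 0 0.5; 0 0 0 0 0 0 0.4; 0 0 0 0 0 0 0.3; 0 0 0 0 0 0 0.2; 0 0 0 0 0 0 0.2; 0 0 0 0 0 0 0.2"}}

```text
time: 43.3
ee_pos: [0.5151, -0.4053, 0.1996]
tcp_rot: [-179.9, 0.1, -156.6]
wrist_force: [-0.7, 3.6, 7.5]
opening: 0.0624
grasp_force: 22.7
```

```bash
python3 - <<'E'
from h import *
find("white"); togo([.5234,.0982,.43],203.4)
E
```

```text
white px800 (399,391) axes 195 199 [ 0.5127 -0.4077  0.044 ]
white px800 (175,22) axes 238 291 [ 0.4418 -0.4989  0.044 ]
t 43.35 pos [ 0.5151 -0.4054  0.1997] rpy [-1.799e+02  1.000e-01 -1.566e+02] F [-0.1  3.8  7. ] open 0.0631
units shift(goal axes) [-5.19 11.47 -5.76] turn [-0.02  0.02  0.  ]
```

>>> {"api": "carry_out", "payload": {"targets": "0 0 -0.5 0 0 0 0.2; 0 0 -0.7 0 0 0 0.2; 0 0 -0.8 0 0 0 0.2; 0 0 -0.8 0 0 0 0.2; 0 0 -0.8 0 0 0 0.2; 0 0 -0.8 0 0 0 0.2; 0 0 -0.8 0 0 0 0.2; 0 0 -0.6 0 0 0 0.2"}}

```text
time: 44.02
ee_pos: [0.5141, -0.4051, 0.4335]
tcp_rot: [-179.8, 0.1, -156.6]
wrist_force: [-0.3, -0.7, -0.1]
opening: 0.0627
grasp_force: 22.6
```

>>> {"api": "carry_out", "payload": {"targets": "-0.37 0.82 0 0 0 0 0.2; -0.37 0.82 0 0 0 0 0.2; -0.37 0.82 0 0 0 0 0.2; -0.37 0.82 0 0 0 0 0.2; -0.37 0.82 0 0 0 0 0.2; -0.37 0.82 0 0 0 0 0.2; -0.37 0.82 0 0 0 0 0.2; -0.37 0.82 0 0 0 0 0.2"}}

```text
time: 44.68
ee_pos: [0.5186, -0.116, 0.4304]
tcp_rot: [-179.9, 0.1, -156.6]
wrist_force: [0.8, 0.6, -1.1]
opening: 0.0627
grasp_force: 22.6
```

>>> {"api": "carry_out", "payload": {"targets": "-0.37 0.82 0 0 0 0 0.2; -0.37 0.82 0 0 0 0 0.2; -0.37 0.82 0 0 0 0 0.2; -0.37 0.82 0 0 0 0 0.2; -0.37 0.82 0 0 0 0 0.2; -0.37 0.82 0 0 0 0 0.2; 0 0 0 0 0 0 0.2; 0 0 0 0 0 0 0.2"}}

```text
time: 45.35
ee_pos: [0.5222, 0.0999, 0.43]
tcp_rot: [-180.0, 0.0, -156.4]
wrist_force: [0.6, -0.6, -0.3]
opening: 0.0626
grasp_force: 22.6
```

>>> {"api": "carry_out", "payload": {"targets": "0 0 0.5 0 0 0 0.2; 0 0 0.6 0 0 0 0.2; 0 0 0.6 0 0 0 0.2; 0 0 0.6 0 0 0 0.2; 0 0 0.6 0 0 0 0.2; 0 0 0.4 0 0 0 0.2; 0 0 0 0 0 0 0.2; 0 0 0 0 0 0 0.2"}}

```text
time: 46.02
ee_pos: [0.5224, 0.0973, 0.2977]
tcp_rot: [-180.0, -0.0, -156.7]
wrist_force: [0.5, 0.5, -0.6]
opening: 0.0624
grasp_force: 22.6
```

```bash
python3 - <<'E'
from h import *
togo([.5235,.0983,.265],203.4)
E
```

```text
t 46.02 pos [0.5224 0.0973 0.2977] rpy [-180.    -0.  -156.7] F [ 0.5  0.5 -0.6] open 0.0624
units shift(goal axes) [-0.04  0.01  0.82] turn [-0.   -0.01 -0.01]
```

>>> {"api": "carry_out", "payload": {"targets": "-0.02 0 0.05 0 0 0 0.2; 0 0 0.05 0 0 0 0.2; 0 0 0.05 0 0 0 0.2; 0 0 0 0 0 0 0.2; 0 0 0 0 0 0 0.2; 0 0 0 0 0 0 0.2; 0 0 0 0 0 0 0.2; 0 0 0 0 0 0 0.2"}}

```text
time: 46.68
ee_pos: [0.5232, 0.0986, 0.2916]
tcp_rot: [-180.0, 0.0, -156.6]
wrist_force: [0.1, 0.5, -0.9]
opening: 0.0628
grasp_force: 22.6
```

```bash
python3 - <<'E'
from h import *
togo([.5235,.0983,.265],203.4)
E
```

```text
t 46.68 pos [0.5232 0.0986 0.2916] rpy [-180.     0.  -156.6] F [ 0.1  0.5 -0.9] open 0.0628
units shift(goal axes) [-0.   -0.01  0.66] turn [-0.  0. -0.]
```

>>> {"api": "carry_out", "payload": {"targets": "0 -0.01 0.1 0 0 0 0.2; 0 0 0.1 0 0 0 0.2; 0 0 0.1 0 0 0 0.2; 0 0 0.1 0 0 0 0.2; 0 0 0.1 0 0 0 0.2; 0 0 0.08 0 0 0 0.2; 0 0 0.05 0 0 0 0.2; 0 0 0 0 0 0 0.2"}}

```text
time: 47.35
ee_pos: [0.5233, 0.0982, 0.2657]
tcp_rot: [180.0, -0.0, -156.6]
wrist_force: [-0.7, 0.6, -1.1]
opening: 0.0626
grasp_force: 22.6
```

>>> {"api": "carry_out", "payload": {"targets": "0 0 0.01 0 0 0 0.2; 0 0 0 0 0 0 0.2; 0 0 0 0 0 0 0.2; 0 0 0 0 0 0 0.2; 0 0 0 0 0 0 0.2; 0 0 0 0 0 0 0.2; 0 0 0 0 0 0 0.2; 0 0 0 0 0 0 0.2"}}

```text
time: 48.02
ee_pos: [0.5234, 0.0982, 0.2659]
tcp_rot: [-180.0, 0.0, -156.6]
wrist_force: [0.5, 0.6, -1.5]
opening: 0.0626
grasp_force: 22.6
```

>>> {"api": "carry_out", "payload": {"targets": "0 0 0.01 0 0 0 0.2; 0 0 0.01 0 0 0 0.2; 0 0 0.01 0 0 0 0.2; 0 0 0 0 0 0 0.2; 0 0 0 0 0 0 0.2; 0 0 0 0 0 0 0.2; 0 0 0 0 0 0 0.2; 0 0 0 0 0 0 0.2"}}

```text
time: 48.68
ee_pos: [0.5234, 0.0982, 0.2647]
tcp_rot: [180.0, -0.0, -156.6]
wrist_force: [0.1, -0.6, -0.7]
opening: 0.0628
grasp_force: 22.6
```

>>> {"api": "carry_out", "payload": {"targets": "0 0 0.01 0 0 0 0.2; 0 0 0 0 0 0 0.2; 0 0 0 0 0 0 0.2; 0 0 0 0 0 0 0.2; 0 0 0 0 0 0 0.2; 0 0 0 0 0 0 0.2; 0 0 0 0 0 0 0.2; 0 0 0 0 0 0 0.2"}}

```text
time: 49.35
ee_pos: [0.5234, 0.0982, 0.2643]
tcp_rot: [-180.0, 0.0, -156.6]
wrist_force: [0.6, -0.2, 0.1]
opening: 0.0625
grasp_force: 22.7
```

>>> {"api": "carry_out", "payload": {"targets": "0 0 0.01 0 0 0 0.2; 0 0 0 0 0 0 0.2; 0 0 0 0 0 0 0.2; 0 0 0 0 0 0 0.2; 0 0 0 0 0 0 0.3; 0 0 0 0 0 0 0.35; 0 0 0 0 0 0 0.5; 0 0 0 0 0 0 0.7"}}

```text
time: 50.02
ee_pos: [0.5233, 0.0982, 0.2637]
tcp_rot: [180.0, -0.0, -156.6]
wrist_force: [-1.0, -0.0, 0.0]
opening: 0.0725
grasp_force: 0.0
```

>>> {"api": "carry_out", "payload": {"targets": "0 0 0 0 0 0 0.9; 0 0 0 0 0 0 1; 0 0 0 0 0 0 1; 0 0 0 0 0 0 1; 0 0 -0.3 0 0 0 1; 0 0 -0.5 0 0 0 1; 0 0 -0.6 0 0 0 1; 0 0 -0.6 0 0 0 1"}}

```text
time: 50.68
ee_pos: [0.5231, 0.0982, 0.3455]
tcp_rot: [180.0, -0.0, -156.6]
wrist_force: [0.4, -0.6, 0.2]
opening: 0.0855
grasp_force: 0.0
```

>>> {"api": "carry_out", "payload": {"targets": "0 0 -0.6 0 0 0 1; 0 0 -0.6 0 0 0 1; 0 0 -0.6 0 0 0 1; 0 0 -0.6 0 0 0 1; 0 0 -0.6 0 0 0 1; 0 0 -0.4 0 0 0 1; 0 0 0 0 0 0 1; 0 0 0 0 0 0 1"}}

```text
time: 51.35
ee_pos: [0.5233, 0.0982, 0.4812]
tcp_rot: [-180.0, 0.1, -156.6]
wrist_force: [0.3, -0.4, -0.5]
opening: 0.0853
grasp_force: 0.0
```

```bash
python3 - <<'E'
from h import *
togo([.6478,.1545,.485],203.4)
c=get_calibration("wrist"); im=camera("wrist")[:,:,::-1].copy()
s=camera("scene")[:,:,::-1]; d=camera("side")[:,:,::-1]
a=np.linspace(0,2*np.pi,80)
for z in (.108,): q=proj(c,np.c_[.5232+.0315*np.cos(a),.0985+.0315*np.sin(a),0*a+z]); print(q.min(0),q.max(0))
w=cv2.resize(im[60:300,100:420],(800,600))
A=cv2.resize(im[40:340],(512,300)); B=cv2.resize(s[100:260,150:320],(288,271)); C=cv2.resize(d[100:290,150:320],(268,300))
top=np.hstack([A,cv2.copyMakeBorder(B,0,29,0,0,cv2.BORDER_CONSTANT)]); bot=cv2.copyMakeBorder(cv2.resize(im[100:220,170:350],(450,300)),0,0,0,0,cv2.BORDER_CONSTANT)
bot=np.hstack([bot,C]); bot=cv2.copyMakeBorder(bot,0,0,0,800-bot.shape[1],cv2.BORDER_CONSTANT)
cv2.imwrite("pics/combo2.png",np.vstack([top,bot]))
E
```

```text
t 51.35 pos [0.5233 0.0982 0.4812] rpy [-1.800e+02  1.000e-01 -1.566e+02] F [ 0.3 -0.4 -0.5] open 0.0853
units shift(goal axes) [-3.42  0.06 -0.09] turn [-0.01  0.02 -0.  ]
[231.1674142  141.04161333] [282.79901346 191.81325008]
```

View pics/combo2.png

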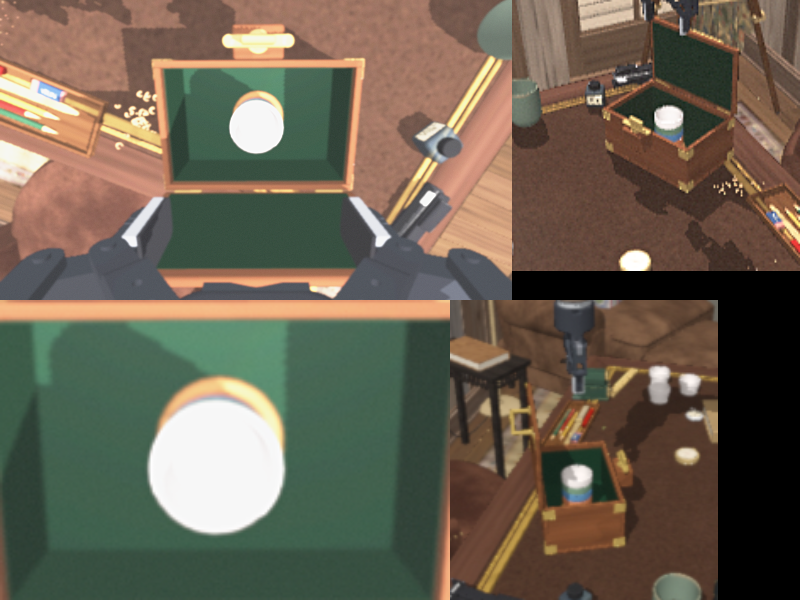

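The pile of four stands upright and concentric in the case, rim centre near (217,467) in the enlarged crop; the lid is fully open. Now I'll close the lid: turn and re-grip the bar.

>>> {"api": "carry_out", "payload": {"targets": "0 0 0 0 0 -0.98 0.5; 0 0 0 0 0 -0.98 0; 0 0 0 0 0 -0.98 -0.35; 0 0 0 0 0 -0.98 -0.35; 0 0 0 0 0 -0.98 -0.35; 0 0 0 0 0 -0.98 -0.35; 0 0 0 0 0 -0.98 -0.35; 0 0 0 0 0 -0.98 -0.35"}}

```text
time: 52.17
ee_pos: [0.5233, 0.0982, 0.4789]
tcp_rot: [179.9, -0.1, -111.4]
wrist_force: [1.0, 0.4, 0.7]
opening: 0.0282
grasp_force: 0.0
```

>>> {"api": "carry_out", "payload": {"targets": "0 0 0 0 0 -0.98 -0.35; 0 0 0 0 0 -0.98 -0.35; 0 0 0 0 0 -0.98 -0.35; 0 0 0 0 0 -0.98 -0.35; 0 0 0 0 0 -0.98 -0.35; 0 0 0 0 0 -0.98 -0.35; 0 0 0 0 0 -0.98 -0.35; 0 0 0 0 0 -0.98 -0.35"}}

```text
time: 52.83
ee_pos: [0.5233, 0.0982, 0.4789]
tcp_rot: [179.9, 0.0, -66.5]
wrist_force: [-0.7, 0.4, -0.2]
opening: 0.0279
grasp_force: 0.0
```

>>> {"api": "carry_out", "payload": {"targets": "-0.06 -0.5 0 0 0 0 -0.35; 0 -0.5 0 0 0 0 -0.35; 0 -0.5 0 0 0 0 -0.35; 0 -0.5 0 0 0 0 -0.35; 0 -0.5 0 0 0 0 -0.35; 0 -0.5 0 0 0 0 -0.35; 0 -0.4 0 0 0 0 -0.35; 0 0 0 0 0 0 -0.35"}}

```text
time: 53.5
ee_pos: [0.6497, 0.1551, 0.4764]
tcp_rot: [179.8, 0.0, -66.7]
wrist_force: [-1.7, 0.1, -0.4]
opening: 0.028
grasp_force: 0.0
```

```bash
python3 - <<'E'
from h import *
togo([.6474,.1544,.399],-66.6)
E
```

```text
t 53.50 pos [0.6497 0.1551 0.4764] rpy [179.8   0.  -66.7] F [-1.7  0.1 -0.4] open 0.0280
units shift(goal axes) [-0.01  0.06  1.94] turn [ 0.04  0.01 -0.03]
```

>>> {"api": "carry_out", "payload": {"targets": "0 0.02 0.3 0 0 0 -0.35; 0 0 0.4 0 0 0 -0.35; 0 0 0.4 0 0 0 -0.35; 0 0 0.4 0 0 0 -0.35; 0 0 0.3 0 0 0 -0.35; 0 0 0.1 0 0 0 -0.35; 0 0 0 0 0 0 -0.35; 0 0 0 0 0 0 -0.35", "newtons": 25}}

```text
time: 54.17
ee_pos: [0.6463, 0.1536, 0.4044]
tcp_rot: [-180.0, -0.0, -66.8]
wrist_force: [-0.0, -0.6, 0.0]
opening: 0.0276
grasp_force: 0.0
```

>>> {"api": "carry_out", "payload": {"targets": "0 0 0 0 0 0 -0.6; 0 0 0 0 0 0 -0.8; 0 0 0 0 0 0 -1; 0 0 0 0 0 0 -1; 0 0 0 0 0 0 -1; 0 0 0 0 0 0 -1; 0 0 0 0 0 0 -1; 0 0 0 0 0 0 -1"}}

```text
time: 54.83
ee_pos: [0.6467, 0.1538, 0.4043]
tcp_rot: [-179.9, -0.0, -66.8]
wrist_force: [-0.5, -0.5, 3.2]
opening: 0.0074
grasp_force: 24.7
```

```bash
python3 - <<'E'
from h import *
togo([.6474,.1544,.399],-66.6)
# current bar pos in hinge frame, arc back
p=monitor.get_obs()['ee_pos']; H=np.array([.5966,.1313]); e=np.array([.918,.397])
x=(p[:2]-H)@e; z=p[2]-.156-.112; a0=np.arctan2(z,x); print(x,z,np.hypot(x,z),np.degrees(a0))
a=np.linspace(a0,np.radians(160.8),33); P=.1398*np.c_[np.cos(a),np.sin(a)]/.04
print('; '.join('0 %.2f %.2f'%tuple(v) for v in -np.diff(P,axis=0)))
E
```

```text
t 54.83 pos [0.6467 0.1538 0.4043] rpy [-179.9   -0.   -66.8] F [-0.5 -0.5  3.2] open 0.0074
units shift(goal axes) [-0.01 -0.02  0.13] turn [-0.01 -0.   -0.03]
0.05495576473776355 0.13632685930230087 0.14698689956979755 68.04476586344138
0 0.17 -0.06; 0 0.17 -0.05; 0 0.17 -0.04; 0 0.17 -0.04; 0 0.17 -0.03; 0 0.18 -0.02; 0 0.18 -0.01; 0 0.18 -0.00; 0 0.18 0.01; 0 0.18 0.02; 0 0.17 0.03; 0 0.17 0.03; 0 0.17 0.04; 0 0.17 0.05; 0 0.17 0.06; 0 0.16 0.07; 0 0.16 0.08; 0 0.15 0.09; 0 0.15 0.09; 0 0.15 0.10; 0 0.14 0.11; 0 0.13 0.11; 0 0.13 0.12; 0 0.12 0.13; 0 0.12 0.13; 0 0.11 0.14; 0 0.10 0.14; 0 0.09 0.15; 0 0.09 0.15; 0 0.08 0.16; 0 0.07 0.16; 0 0.06 0.17
```

>>> {"api": "carry_out", "payload": {"targets": "0 0.17 -0.06 0 0 0 -1; 0 0.17 -0.05 0 0 0 -1; 0 0.17 -0.04 0 0 0 -1; 0 0.17 -0.04 0 0 0 -1; 0 0.17 -0.03 0 0 0 -1; 0 0.18 -0.02 0 0 0 -1; 0 0.18 -0.01 0 0 0 -1; 0 0.18 0 0 0 0 -1"}}

```text
time: 55.5
ee_pos: [0.5951, 0.1314, 0.4142]
tcp_rot: [-180.0, -0.0, -66.8]
wrist_force: [4.4, -2.4, 4.6]
opening: 0.0076
grasp_force: 25.9
```

>>> {"api": "carry_out", "payload": {"targets": "0 0.18 0.01 0 0 0 -1; 0 0.18 0.02 0 0 0 -1; 0 0.17 0.03 0 0 0 -1; 0 0.17 0.03 0 0 0 -1; 0 0.17 0.04 0 0 0 -1; 0 0.17 0.05 0 0 0 -1; 0 0.17 0.06 0 0 0 -1; 0 0.16 0.07 0 0 0 -1"}}

```text
time: 56.17
ee_pos: [0.5446, 0.1096, 0.401]
tcp_rot: [179.9, -0.0, -66.8]
wrist_force: [4.5, -4.6, 3.8]
opening: 0.0077
grasp_force: 26.2
```

>>> {"api": "carry_out", "payload": {"targets": "0 0.16 0.08 0 0 0 -1; 0 0.15 0.09 0 0 0 -1; 0 0.15 0.09 0 0 0 -1; 0 0.15 0.10 0 0 0 -1; 0 0.14 0.11 0 0 0 -1; 0 0.13 0.11 0 0 0 -1; 0 0.13 0.12 0 0 0 -1; 0 0.12 0.13 0 0 0 -1"}}

```text
time: 56.83
ee_pos: [0.5029, 0.0918, 0.3676]
tcp_rot: [179.9, -0.0, -66.8]
wrist_force: [2.0, -5.3, 3.3]
opening: 0.0077
grasp_force: 26.6
```

```bash
python3 - <<'E'
from h import *
togo([.4756,.0802,.321],-66.6)
E
```

```text
t 56.83 pos [0.5029 0.0918 0.3676] rpy [179.9  -0.  -66.8] F [ 2.  -5.3  3.3] open 0.0077
units shift(goal axes) [-0.01  0.74  1.17] turn [ 0.01 -0.01 -0.03]
```

>>> {"api": "carry_out", "payload": {"targets": "0 0.12 0.13 0 0 0 -1; 0 0.11 0.14 0 0 0 -1; 0 0.10 0.14 0 0 0 -1; 0 0.09 0.15 0 0 0 -1; 0 0.09 0.15 0 0 0 -1; 0 0.08 0.16 0 0 0 -1; 0 0.07 0.16 0 0 0 -1; 0 0.05 0.12 0 0 0 -1"}}

```text
time: 57.5
ee_pos: [0.4769, 0.0808, 0.3212]
tcp_rot: [179.9, -0.0, -66.8]
wrist_force: [2.5, -4.3, 1.9]
opening: 0.0076
grasp_force: 26.9
```

>>> {"api": "carry_out", "payload": {"targets": "0 0.01 0.04 0 0 0 -1; 0 0.01 0.03 0 0 0 -1; 0 0 0.03 0 0 0 -1; 0 0 0 0 0 0 -1; 0 0 0 0 0 0 -1; 0 0 0 0 0 0 -1; 0 0 0 0 0 0 -1; 0 0 0 0 0 0 -1"}}

```text
time: 58.17
ee_pos: [0.4761, 0.0805, 0.3178]
tcp_rot: [179.9, -0.0, -66.8]
wrist_force: [-1.6, -6.3, 3.9]
opening: 0.0076
grasp_force: 27.2
```

>>> {"api": "carry_out", "payload": {"targets": "0 0 0.03 0 0 0 -1; 0 0 0.03 0 0 0 -1; 0 0 0.02 0 0 0 -1; 0 0 0.02 0 0 0 -1; 0 0 0 0 0 0 -1; 0 0 0 0 0 0 -1; 0 0 0 0 0 0 -1; 0 0 0 0 0 0 -1"}}

```text
time: 58.83
ee_pos: [0.4756, 0.0804, 0.3172]
tcp_rot: [-180.0, -0.1, -66.8]
wrist_force: [-11.6, -7.9, 29.6]
opening: 0.0075
grasp_force: 29.7
```

>>> {"api": "carry_out", "payload": {"targets": "0 0 -0.08 0 0 0 -1; 0 0 0 0 0 0 -0.6; 0 0 0 0 0 0 -0.3; 0 0 0 0 0 0 -0.2; 0 0 0 0 0 0 -0.2; 0 0 -0.4 0 0 0 -0.2; 0 0 -0.5 0 0 0 -0.2; 0 0 -0.6 0 0 0 -0.2"}}

```text
time: 59.5
ee_pos: [0.4766, 0.081, 0.3767]
tcp_rot: [179.8, 0.1, -66.8]
wrist_force: [0.9, -0.0, -0.5]
opening: 0.034
grasp_force: 0.0
```

>>> {"api": "carry_out", "payload": {"targets": "0 0.3 -0.1 0 0 0 -0.2; 0 0.3 0 0 0 0 -0.2; 0 0.3 0 0 0 0 -0.2; 0 0.28 0 0 0 0 -0.2; 0 0 0 0 0 0 -0.2; 0 0 0 0 0 0 -0.2; 0 0 0 0 0 0 -0.2; 0 0 0 0 0 0 -0.2"}}

```text
time: 60.17
ee_pos: [0.4339, 0.0625, 0.3812]
tcp_rot: [180.0, 0.0, -66.8]
wrist_force: [0.0, -0.1, 0.2]
opening: 0.0343
grasp_force: 0.0
```

```bash
python3 - <<'E'
from h import *
togo([.4325,.0608,.305],-66.6)
c=get_calibration("wrist"); im=camera("wrist")[:,:,::-1].copy()
P=case_pts([.5232,.0995,.4086],[[-.08,.12,.122],[-.08,-.12,.122],[-.052,-.045,.158],[-.099,0,.147]])
for u in proj(c,P): cv2.circle(im,tuple(int(round(v)) for v in u),2,(0,255,0),-1)
s=camera("side")[:,:,::-1]
cv2.imwrite("pics/combo3.png",np.hstack([im[0:384],cv2.resize(s[150:280,180:278],(288,384))]))
E
```

```text
t 60.17 pos [0.4339 0.0625 0.3812] rpy [180.    0.  -66.8] F [ 0.  -0.1  0.2] open 0.0343
units shift(goal axes) [0.02 0.05 1.91] turn [ 0.    0.   -0.03]
```

View pics/combo3.png

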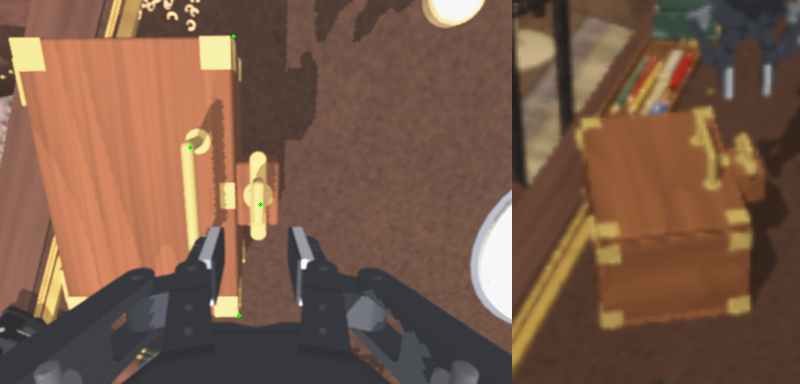

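The lid is shut: its corners (235,37) and (240,315) and the handle (190,147) line up with the predicted green dots. The button is parallel at (258,195). I'll grip it and turn it back.

>>> {"api": "carry_out", "payload": {"targets": "0.02 0.04 0.2 0 0 -0.03 -0.2; 0 0 0.3 0 0 0 -0.2; 0 0 0.3 0 0 0 -0.2; 0 0 0.3 0 0 0 -0.2; 0 0 0.3 0 0 0 -0.2; 0 0 0.3 0 0 0 -0.2; 0 0 0.2 0 0 0 -0.2; 0 0 0 0 0 0 -0.2", "newtons": 30}}

```text
time: 60.93
ee_pos: [0.4319, 0.0608, 0.3034]
tcp_rot: [179.9, 0.0, -66.6]
wrist_force: [-0.7, 1.0, -0.1]
opening: 0.034
grasp_force: 0.0
```

>>> {"api": "carry_out", "payload": {"targets": "0 0 0 0 0 0 -0.6; 0 0 0 0 0 0 -0.8; 0 0 0 0 0 0 -1; 0 0 0 0 0 0 -1; 0 0 0 0 0 0 -1; 0 0 0 0 0 0 -1; 0 0 0 0 0 0 -1; 0 0 0 0 0 0 -1"}}

```text
time: 61.6
ee_pos: [0.4325, 0.0609, 0.3062]
tcp_rot: [-179.9, -0.0, -66.6]
wrist_force: [1.5, 1.6, 6.9]
opening: 0.0081
grasp_force: 35.8
```

>>> {"api": "carry_out", "payload": {"targets": "0 0 0 0 0 0.98 -1; 0 0 0 0 0 0.98 -1; 0 0 0 0 0 0.98 -1; 0 0 0 0 0 0.98 -1; 0 0 0 0 0 0.98 -1; 0 0 0 0 0 0.98 -1; 0 0 0 0 0 0.98 -1; 0 0 0 0 0 0.98 -1"}}

```text
time: 62.27
ee_pos: [0.4325, 0.0609, 0.3062]
tcp_rot: [-179.9, 0.0, -111.8]
wrist_force: [0.3, 0.9, 6.0]
opening: 0.0078
grasp_force: 35.8
```

>>> {"api": "carry_out", "payload": {"targets": "0 0 0 0 0 0.98 -1; 0 0 0 0 0 0.98 -1; 0 0 0 0 0 0.98 -1; 0 0 0 0 0 0.98 -1; 0 0 0 0 0 0.98 -1; 0 0 0 0 0 0.98 -1; 0 0 0 0 0 0.98 -1; 0 0 0 0 0 0.98 -1"}}

```text
time: 62.93
ee_pos: [0.4325, 0.061, 0.3061]
tcp_rot: [-180.0, 0.1, -156.7]
wrist_force: [-0.1, 0.9, 6.3]
opening: 0.0081
grasp_force: 35.9
```

>>> {"api": "carry_out", "payload": {"targets": "0 0 0 0 0 0.05 -1; 0 0 0 0 0 0 -1; 0 0 0 0 0 0 -1; 0 0 0 0 0 0 -1; 0 0 0 0 0 0 -1; 0 0 0 0 0 0 -1; 0 0 0 0 0 0 -1; 0 0 0 0 0 0 -1"}}

```text
time: 63.6
ee_pos: [0.4325, 0.061, 0.3061]
tcp_rot: [-180.0, 0.1, -156.7]
wrist_force: [-0.1, 0.4, 5.5]
opening: 0.0078
grasp_force: 35.9
```

Release, retreat upward, then check with code (14 views used).

>>> {"api": "carry_out", "payload": {"targets": "0 0 0 0 0 0 -0.6; 0 0 0 0 0 0 -0.3; 0 0 0 0 0 0 -0.2; 0 0 0 0 0 0 0; 0 0 0 0 0 0 0; 0 0 -0.4 0 0 0 0; 0 0 -0.6 0 0 0 0; 0 0 -0.7 0 0 0 0"}}

```text
time: 64.27
ee_pos: [0.432, 0.0608, 0.3731]
tcp_rot: [180.0, -0.1, -156.7]
wrist_force: [1.4, 0.1, -0.1]
opening: 0.0426
grasp_force: 0.0
```

>>> {"api": "carry_out", "payload": {"targets": "0 0 -0.7 0 0 0 0; 0 0 -0.5 0 0 0 0; 0 0 -0.3 0 0 0 0; 0 0 0 0 0 0 0; 0 0 0 0 0 0 0; 0 0 0 0 0 0 0; 0 0 0 0 0 0 0; 0 0 0 0 0 0 0"}}

```text
time: 64.93
ee_pos: [0.4322, 0.0609, 0.4324]
tcp_rot: [180.0, -0.1, -156.7]
wrist_force: [0.4, -0.6, -0.0]
opening: 0.0425
grasp_force: 0.0
```

```bash
python3 - <<'E'
from h import *
togo([.4325,.061,.42],203.4)
c=get_calibration("wrist"); im=camera("wrist")[:,:,::-1].copy(); h=cv2.cvtColor(im,cv2.COLOR_BGR2HSV)
u=proj(c,[[.4325,.0608,.135]])[0]; print('pin px',u)
x,y=int(u[0]),int(u[1]); m=((h[...,0]>=18)&(h[...,0]<=32)&(h[...,1]>70)&(h[...,2]>140)).astype(np.uint8)
n,l,st,ce=cv2.connectedComponentsWithStats(m)
for i in range(1,n):
    if st[i,4]>60 and abs(ce[i]-u).max()<70:
        yy,xx=np.where(l==i); w,v=np.linalg.eigh(np.cov(np.c_[xx,yy].T)); a=v[:,1]
        print(st[i].tolist(),ce[i].round(1),'axis',a.round(3), 'sd',np.sqrt(w).round(1))
P=case_pts([.5232,.0995,.4086],[[-.13,0,.135],[-.068,0,.135]]); q=proj(c,P); d=q[1]-q[0]; print('expected axis',(d/np.linalg.norm(d)).round(3),q.round(0).tolist())
E
```

```text
t 64.93 pos [0.4322 0.0609 0.4324] rpy [ 1.800e+02 -1.000e-01 -1.567e+02] F [ 0.4 -0.6 -0. ] open 0.0425
units shift(goal axes) [-0.01  0.    0.31] turn [ 0.   -0.02 -0.02]
pin px [256.4550732  184.05327142]
[244, 145, 25, 74, 540] [253.7 187.1] axis [0.005 1.   ] sd [ 6.3 19.2]
[203, 217, 21, 18, 132] [213.3 224.4] axis [-0.891 -0.453] sd [3.8 5.7]
[289, 216, 21, 18, 137] [296.7 223.8] axis [-0.858  0.514] sd [3.7 5.2]
[216, 236, 81, 11, 351] [260.4 240.4] axis [-1.     0.002] sd [ 4.1 23.4]
expected axis [0.003 1.   ] [[256.0, 152.0], [256.0, 214.0]]
```

```bash
python3 -c "
from workcell import bot
print(bot.job_done())"
```

```text
the job is handed in; nothing more can be done
None
```

The job is handed in: all four cups are nested upright in the seat ring, the lid is shut, and the turnbutton is back square over its front edge, with the bottle, compass and watch left untouched.

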